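# Find the tin with the full set of bench dogs by feel and tip it out

## Robot

A 7-joint arm with a two-finger parallel gripper is mounted at the origin on the work surface. World frame = base frame: x ahead of the robot, y to its left, z up, the work surface at z = 0. Lengths are in m, angles in rad, forces in N, time in s.
With the tool pointing down it reaches from about 0.4 to 0.875 m from the base axis. Payload 19.3 kg.
Tool frame: the origin (TCP) lies midway between the tips of the shut fingers; the grasp point (between the pads) lies 19 mm behind it; z points along the fingers, y is the line along which they close (so a half turn about z gives the same grasp; the last joint's range is limited). The gripper opens to 85 mm and grips with 20 to 120 N. Pads are 22 mm wide; open, the fingers measure 114 mm over their backs; the gripper's body (76 mm by 85 mm) begins 54 mm behind the grasp point. The pads swing forward as they close: fully open they stand 13 mm farther back than shut.
Start: joints at [1.137, 0.521, -0.036, 1.599, 0.021, 1.021, -0.113], TCP at [0.222, -0.584, 0.2] pointing down, gripper open.
Joint ranges: [-2.91, 2.91], [-0.3, 2.13], [-1.5, 1.42], [0.17, 2.43], [-1.26, 4.41], [0.16, 1.93], [-2.52, 2.52]. Speed limits (rad/s): [1.89, 1.89, 2.39, 2.39, 3.01, 3.01, 3.01].

## Interface

Orientations are given as [roll, pitch, yaw] about the fixed x, y, z axes, in that order (R = Rz(yaw) Ry(pitch) Rx(roll)).
In Python, from workcell import bot gives the robot as it stands.
- The arm moves only by the tool move_arm, never from a script. Its argument "moves" is a list that holds one entry, the list of rows, each a list of 7 numbers: the opening, from 0 (shut) to 1 (fully open), then the shift along the tool's x, y, z in units of 1000 mm (1.0 is 1000 mm), then the turn, a rotation vector about the tool's x, y, z in units of 2 pi rad (1.0 is 2 pi rad). A call has 1 to 5 rows; each row is the pose to reach, as a shift and turn from the pose commanded when the call began, along the tool's axes at that moment, turning the shorter way round; what a row does not reach only later rows make up. A row lasts 1/10 s, in which the tool goes at most 50 mm and 8.59 degrees, less where a joint would pass 70% of its speed; a pose out of reach is approached as far as the arm can. A call with a number of a shift or a turn outside -1 to 1 is refused whole. A call with a gripper value outside its range is refused whole. The fingers move at their own pace and stop on an object; "force" is the grip in N (left out, the last holds). Time passes only in rows, so rows that repeat a pose let the fingers close. It gives the time, the measured TCP pose, the force, the opening and the grip force at its end, in the units of the state.
- bot.observe(): the state, without advancing time (a new reading comes with each control period).
- bot.grab_frame(name): name is "side" or "top" or "wrist"; returns the picture (420x560x3 uint8, red, green, blue); there is no depth.
- bot.camera_params(name): a dict with "vertical_fov" (degrees; the focal length in pixels is half the picture's height over the tangent of half this angle, whatever the lens; pixels are square), "cx", "cy" (the principal point, pixels), "R" (3x3) and "t" (3): a world point X has camera coordinates R X + t. Camera axes: x right, y down, z forward; pixel columns grow to the right and rows downward; lengths in m; the calibration is good to about 2 mm. The wrist camera is an equidistant fisheye: a pixel r from the principal point sees the ray r / f radians off the axis. A picture is of the moment at which its call begins: read the wrist's pose just before it. camera_params takes no time and is no camera call; for the wrist camera it gives the pose at the moment of the call.
- bot.job_done(): hands the job in; it is judged then, once.
The state is a dict: "clock": time; "qpos": joint angles; "qd": joint speeds; "joint_efforts": joint torques, N m; "position": TCP position; "tool_rot": TCP orientation; "force": force on the tool from outside, world axes, zero at the start; "moment": the same for the moment, N m; "grip_width": finger opening in m; "finger_force": force on a finger pad.
Only numpy, scipy, OpenCV 4.12 (cv2) and the standard library are available. Lean on these libraries where they do the work, as an engineer would, in place of code of your own. Each camera call takes 0.05 s, during which the arm holds its last target. There are 200 camera calls.

## Task

One of the three tins holds the full set of three loose bench dogs, one only a single leftover dog, and one a stone that packs it tight. Find the full set by feel: pick up a tin, slowly tip its flap end well up (some 25 degrees or more, flap shut) and feel how much weight runs to the back; then tip the full set out through its flap, from low over the steel parts tray, so that all three dogs and nothing else lie in the tray. Let no flap come open anywhere but over the tray, leave all three tins lying flat in their own pockets with the flaps shut, and do not shift the roll of tape, spanner or moulding.

Things in the scene. Friction and masses are not known exactly. Their poses are not given: they have to be found in the camera images.
- tin_left: a closed opaque dark-green steel tin, one of three alike, in the board's left pocket at the start ('left' is the board's +y side); 164 long (x) x 60 wide (y) x 54 mm high, flat top and sides, walls 3 mm. Origin: centre of its underside, z up; its -x end, towards the robot, is the bare-metal flap. Empty tin: 160 to 300 g, differing. Inside 158 x 54 x 49 mm. Which tin holds what changes each time
- tin_middle: a closed opaque dark-green steel tin, one of three alike, in the board's middle pocket at the start ('left' is the board's +y side); 164 long (x) x 60 wide (y) x 54 mm high, flat top and sides, walls 3 mm. Origin: centre of its underside, z up; its -x end, towards the robot, is the bare-metal flap. Empty tin: 160 to 300 g, differing. Inside 158 x 54 x 49 mm. Which tin holds what changes each time
- tin_right: a closed opaque dark-green steel tin, one of three alike, in the board's right pocket at the start ('left' is the board's +y side); 164 long (x) x 60 wide (y) x 54 mm high, flat top and sides, walls 3 mm. Origin: centre of its underside, z up; its -x end, towards the robot, is the bare-metal flap. Empty tin: 160 to 300 g, differing. Inside 158 x 54 x 49 mm. Which tin holds what changes each time
- tin_left_flap (a joint): pouring flap of the left tin: the whole -x end face (56 x 50 mm, 3 mm thick), hinged along its top edge; value in rad, 0 = shut, opens outwards and upwards to 1.7. A weak spring (0.006 N m when shut) holds it shut; loose steel inside pushes it open once the tin is tipped well flap-down (40 degrees empties it), and it springs shut behind
- tin_middle_flap (a joint): pouring flap of the middle tin: the whole -x end face (56 x 50 mm, 3 mm thick), hinged along its top edge; value in rad, 0 = shut, opens outwards and upwards to 1.7. A weak spring (0.006 N m when shut) holds it shut; loose steel inside pushes it open once the tin is tipped well flap-down (40 degrees empties it), and it springs shut behind
- tin_right_flap (a joint): pouring flap of the right tin: the whole -x end face (56 x 50 mm, 3 mm thick), hinged along its top edge; value in rad, 0 = shut, opens outwards and upwards to 1.7. A weak spring (0.006 N m when shut) holds it shut; loose steel inside pushes it open once the tin is tipped well flap-down (40 degrees empties it), and it springs shut behind
- tin_left_mouth (a point): In whichever tin it is, the full set is three loose steel dogs: plain rods 20 mm diameter x 62 mm, 140 g each, bunched at mid-tin at the start. Middle of the lower lip of the left tin's mouth: 82 mm from the tin's origin along its -x axis, 2.5 mm above its underside
- tin_middle_mouth (a point): In whichever tin it is, the stone is 152 x 50 x 24 mm, 380 to 460 g, with only 6 mm of play; the single dog (140 g) is loose, at mid-tin at the start. Middle of the lower lip of the middle tin's mouth: 82 mm from the tin's origin along its -x axis, 2.5 mm above its underside
- tin_right_mouth (a point): Dogs start to slide in a tin at a slope of 10 to 22 degrees, move some 48 mm from mid-tin to an end, and stay there when it is levelled. Middle of the lower lip of the right tin's mouth: 82 mm from the tin's origin along its -x axis, 2.5 mm above its underside
- board: fixed plywood tin board, 204 (x) x 326 (y) x 18 mm high, with three routed pockets 172 x 68 mm, 6 mm deep, side by side along y at a pitch of 105 mm (4 mm play round a tin; lands between pockets 37 mm wide). Origin: centre of its underside on the bench; its axes are parallel to those of the tins at the start
- pocket_left (a point): centre of the floor of the board's left pocket, 12 mm above the bench: where the origin of the left tin belongs
- pocket_middle (a point): centre of the floor of the board's middle pocket, 12 mm above the bench: where the origin of the middle tin belongs
- pocket_right (a point): centre of the floor of the board's right pocket, 12 mm above the bench: where the origin of the right tin belongs
- tray: fixed open steel parts tray, empty at the start, 146 (x) x 112 (y) x 55 mm high outside, walls and floor 4 mm. Origin: centre of its underside on the bench. It may stand left or right of the board, turned up to 0.25 rad; leave it where it is
- mat: black rubber mat that covers the tray's floor, 138 x 104 x 3 mm, fixed in the tray; origin at the centre of its underside, 4 mm above the bench
- tape: bystander: roll of blue masking tape lying flat, 80 mm diameter, 22 mm high; origin at the centre of its underside
- spanner: bystander: steel collet spanner lying flat, 160 mm long along its x; origin under its middle
- moulding: bystander: strip of wooden moulding lying flat, 45 (x) x 170 (y) x 24 mm; origin at the centre of its underside
Mind the look-alikes: they are no part of the job. What is shaped like the tin_middle but orange is not meant.

How it is judged:
On the way, in this order (a step that is already met when the one before it is completed fails the run):
1. a tin is held with its flap end tipped up at least 15 degrees and its flap shut, to feel the contents run to the back (((angle between tin_left's own x axis and vertical above 1.83 rad and value of joint tin_left_flap below 0.15 rad and contact force between tin_left and the fingers above 1 N) or (angle between tin_middle's own x axis and vertical above 1.83 rad and value of joint tin_middle_flap below 0.15 rad and contact force between tin_middle and the fingers above 1 N) or (angle between tin_right's own x axis and vertical above 1.83 rad and value of joint tin_right_flap below 0.15 rad and contact force between tin_right and the fingers above 1 N))), for 0.3 s.
2. three dogs lie on the mat in the tray (contact force between mat and anything else between 3.5 and 4.75 N), for 0.2 s.
At the end, for the whole second after the job is handed in: the three dogs of the full set, and nothing else, rest on the mat in the tray (it carries 3.5 to 4.75 N); each tin lies flat (within 0.08 rad) and still in its own pocket, within 12 mm and 0.12 rad, flap shut (below 0.15 rad) (all of step 2 and distance between tin_left and pocket_left below 0.012 m and angle between each of tin_left, tin_middle, tin_right's own z axis and vertical below 0.08 rad and angle between the x axis of each of tin_left, tin_middle, tin_right and the x axis of board, either way round below 0.12 rad and value of joint each of tin_left_flap, tin_middle_flap, tin_right_flap below 0.15 rad and linear speed of each of tin_left, tin_middle, tin_right below 0.02 m/s and distance between tin_middle and pocket_middle below 0.012 m and distance between tin_right and pocket_right below 0.012 m); the robot touches nothing.
It fails at once if a flap is open (above 0.3 rad) with the tin's mouth more than 100 mm, level, from the tray's centre ((value of joint tin_left_flap above 0.3 rad and horizontal distance between tin_left_mouth and tray above 0.1 m) or (value of joint tin_middle_flap above 0.3 rad and horizontal distance between tin_middle_mouth and tray above 0.1 m) or (value of joint tin_right_flap above 0.3 rad and horizontal distance between tin_right_mouth and tray above 0.1 m)).
It fails at once if a flap is open (above 0.3 rad) with the tin's mouth more than 180 mm above the bench: dropping dogs from a height ((value of joint tin_left_flap above 0.3 rad and height (world z) of tin_left_mouth above 0.18 m) or (value of joint tin_middle_flap above 0.3 rad and height (world z) of tin_middle_mouth above 0.18 m) or (value of joint tin_right_flap above 0.3 rad and height (world z) of tin_right_mouth above 0.18 m)).
It fails at once if the roll of tape, the spanner or the moulding is shifted by more than 20 mm (distance of any of tape, spanner, moulding from where it was at the start of the episode above 0.02 m).
It also fails if it takes over 72 s, if anything falls off the work surface, if the arm or the gripper's body presses on something with over 40 N, if the wrist force passes 120 N, or if a joint passes its speed limit or range.

## Working session

There is one attempt and no reset: what is moved stays moved. The work goes in short steps, Python scripts to look and compute and a tool call to move; the robot and the scene stay as the last step left them, time stands still between calls to the robot, and variables do not carry over. Pictures are saved under pics/ and viewed, at most 10 in all, crops included, and the job is handed in when it is done.

Besides the shell and the picture viewer there is one more tool, called after "Call:" as name(argument=value, ...), one argument or row to a line, values as JSON. move_arm: Moves the arm, as the interface text tells. Shifts and turns lie within -1 to 1; 1 stands for 1000 mm of shift or 2 pi rad of turn. Its arguments: {"type":"object","properties":{"moves":{"type":"array"},"force":{"type":"number"}},"required":["moves"]}

```bash
ls; mkdir -p pics
python3 - <<'E'
from workcell import bot
import cv2,json
s=bot.observe();print(s)
for n in("top","side"):
    im=bot.grab_frame(n);cv2.imwrite(f"pics/{n}0.png",im[:,:,::-1]);print(n,bot.camera_params(n))
E
```

```text
pics
{'clock': 0.0, 'qpos': array([ 1.13677978,  0.52205135, -0.03631717,  1.59998292,  0.02118931,
        1.02106107, -0.1127781 ]), 'qd': array([0.00010132, 0.00154968, 0.00049439, 0.00021071, 0.00075428,
       0.00093505, 0.0007602 ]), 'joint_efforts': array([-1.86278237e-03, -9.27088666e+01,  1.97872773e+00, -3.69932520e+01,
        1.78262562e-02,  8.20602640e-03,  2.88895512e-05]), 'position': array([ 0.22223912, -0.5837757 ,  0.19951156]), 'tool_rot': array([-3.14047694e+00,  7.37119048e-05,  3.63813601e-01]), 'force': array([-0.84549679, -0.03955354, -0.8518828 ]), 'moment': array([-0.01469436,  0.00225293, -0.04984181]), 'finger_force': 0.0, 'grip_width': 0.08562094154056511}
top {'vertical_fov': 55.50565322787879, 'cx': 281.12451097580686, 'cy': 206.79326348770704, 'R': array([[-0.00660453, -0.99997306, -0.00320166],
       [-0.99521733,  0.0068851 , -0.09744258],
       [ 0.097462  ,  0.00254279, -0.995236  ]]), 't': array([0.1392733 , 0.51633833, 1.19248007])}
side {'vertical_fov': 49.52844777792466, 'cx': 283.19686530592236, 'cy': 210.83986500209267, 'R': array([[-0.94136663, -0.33732816,  0.00621171],
       [-0.22231573,  0.60634731, -0.76349109],
       [ 0.25378059, -0.720106  , -0.64578848]]), 't': array([0.53502429, 0.05584581, 1.4808462 ])}
```

View pics/top0.png

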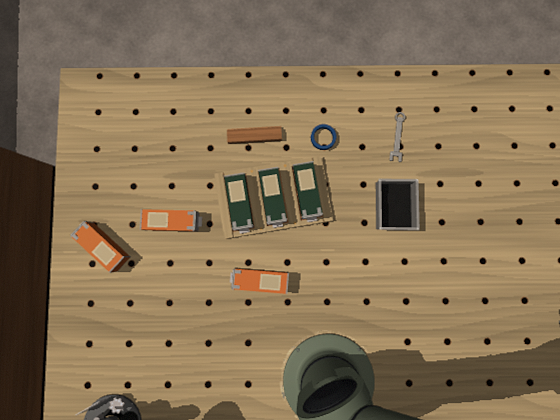

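View pics/side0.png

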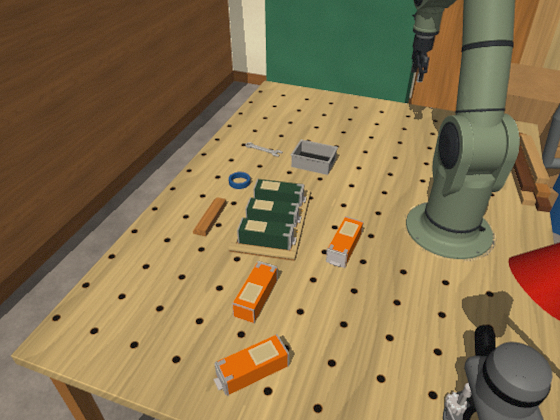

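Top view: the green tins are at about (238,202), (272,195) and (308,190), with the flaps at the bottom (robot side). The tray is at (399,205), and the orange look-alikes are off to the side. Next I'll measure.

```bash
cat > h.py <<'E'
import numpy as np,cv2
from workcell import bot
from scipy.spatial.transform import Rotation as Rn
def cast(n,px,z,P=None):
    P=P or bot.camera_params(n); px=np.atleast_2d(px).astype(float)
    f=210/np.tan(np.radians(P['vertical_fov'])/2)
    d=(px-[P['cx'],P['cy']])/f
    if n=='wrist':
        th=np.linalg.norm(d,axis=1,keepdims=True)
        v=np.c_[d/np.maximum(th,1e-9)*np.sin(th),np.cos(th)]
    else: v=np.c_[d,np.ones(len(d))]
    R=np.array(P['R']);C=-R.T@P['t'];w=v@R
    return (C+w*((z-C[2])/w[:,2])[:,None])[:,:2]
def rect(p): # metric min-area rect: centre, long, short, long-axis angle in (-90,90]
    (c,(a,b),t)=cv2.minAreaRect((p*1000).astype(np.float32))
    if a<b:a,b,t=b,a,t+90
    return np.round(c,1),round(a,1),round(b,1),round((t+90)%180-90,2)
E
python3 - <<'E'
from h import *
im=cv2.imread('pics/top0.png');P=bot.camera_params('top')
hsv=cv2.cvtColor(im,cv2.COLOR_BGR2HSV)
def comps(m,z,amin,n=10):
    m=cv2.morphologyEx(m.astype(np.uint8),cv2.MORPH_OPEN,np.ones((2,2)))
    cs,_=cv2.findContours(m,cv2.RETR_EXTERNAL,cv2.CHAIN_APPROX_NONE)
    for c in cs:
        if cv2.contourArea(c)>amin: print(cv2.boundingRect(c),rect(cast('top',c[:,0],z,P)))
h,s,v=[hsv[...,i].astype(int) for i in range(3)]
win=np.zeros(h.shape,bool);win[110:300,130:440]=1
print('green');comps((h>55)&(h<100)&(s>60)&(v<110)&win,0.066,200)
print('mat');comps((v<50)&win&(np.arange(560)>370),0.007,300)
print('tray');comps((s<60)&win&(np.arange(560)>365)&(np.arange(420)[:,None]>172),0.055,300)
print('orange');comps((h<12)&(s>190)&(v>150),0.055,200)
print('blue');comps((h>95)&(h<125)&(s>100)&win,0.022,60)
E
```

```text
green
(264, 193, 22, 28) (array([512.1, 154. ]), 77.4, 55.4, 9.26)
(226, 176, 26, 51) (array([530.5, 259.2]), 147.9, 59.2, 9.03)
(295, 164, 26, 52) (array([563.4,  55.9]), 148.7, 59.0, 9.09)
mat
(383, 183, 30, 45) (array([ 522.5, -224.8]), 139.2, 90.2, -1.8)
tray
(377, 180, 44, 51) (array([ 517.8, -212.4]), 150.6, 127.4, -0.92)
orange
blue
(312, 126, 25, 25) (array([731.9,   0.9]), 76.5, 74.7, -0.81)
```

Call:
move_arm(
  moves=[
    [[1,0.036,-0.032,-0.003,0,0,0],[1,0.072,-0.064,-0.006,0,0,0],[1,0.108,-0.096,-0.01,0,0,0],[1,0.144,-0.128,-0.013,0,0,0],[1,0.18,-0.16,-0.016,0,0,0]],
  ],
  force=100,
)

```text
clock: 0.6
position: [0.3341, -0.3687, 0.2161]
tool_rot: [-3.141, 0.0, 0.364]
force: [1.4, 0.1, -0.4]
grip_width: 0.0854
finger_force: 0.0
```

Call:
move_arm(
  moves=[
    [[1,0.036,-0.032,-0.003,0,0,0],[1,0.072,-0.064,-0.006,0,0,0],[1,0.108,-0.096,-0.01,0,0,0],[1,0.144,-0.128,-0.013,0,0,0],[1,0.18,-0.16,-0.016,0,0,0]],
  ],
)

```text
clock: 1.1
position: [0.4454, -0.1551, 0.2323]
tool_rot: [3.141, -0.0, 0.364]
force: [1.8, -0.1, 0.6]
grip_width: 0.0854
finger_force: 0.0
```

Call:
move_arm(
  moves=[
    [[1,0.036,-0.032,-0.003,0,0,0.011],[1,0.072,-0.064,-0.006,0,0,0.022],[1,0.108,-0.096,-0.01,0,0,0.0326],[1,0.144,-0.128,-0.013,0,0,0.0326],[1,0.18,-0.16,-0.016,0,0,0.0326]],
  ],
)

```text
clock: 1.6
position: [0.5567, 0.0585, 0.2481]
tool_rot: [3.141, 0.0, 0.159]
force: [-0.1, -1.1, 0.0]
grip_width: 0.0853
finger_force: 0.0
```

Run:
```python
from h import *
s=bot.observe();print(s['clock'],s['position'],s['tool_rot'],s['force'],s['moment'],s['qpos'])
P=bot.camera_params('wrist');im=bot.grab_frame('wrist')[:,:,::-1];cv2.imwrite('pics/w1.png',im);print(P)
np.save('w1.npy',P,allow_pickle=True)
```

```text
1.6 [0.55674194 0.05850081 0.24811175] [3.14146435e+00 2.00701150e-04 1.58710612e-01] [-6.42980744e-02 -1.09643847e+00  1.00752802e-03] [-0.06135    -0.03573889 -0.03927318] [ 0.01236514  0.38096329 -0.29926996  1.70601375  0.12516893  1.07356526
 -1.7386396 ]
{'vertical_fov': 65.70646984690485, 'cx': 283.06933168732695, 'cy': 210.0628436735408, 'R': array([[ 1.58302315e-01, -9.87390307e-01, -8.71149780e-04],
       [-9.50978255e-01, -1.52701860e-01,  2.68928430e-01],
       [-2.65670351e-01, -4.17435487e-02, -9.63159769e-01]]), 't': array([-0.0292359 ,  0.49167247,  0.576217  ])}
```

View pics/w1.png

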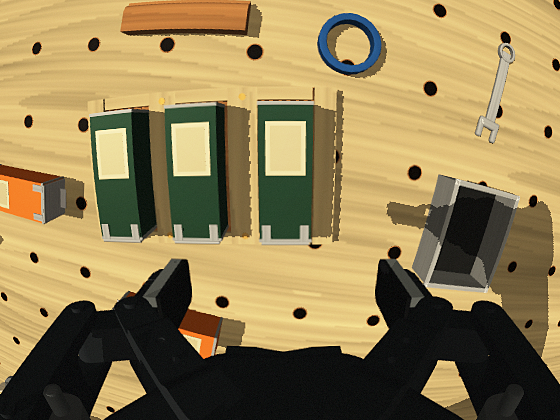

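The wrist view shows the tin tops. Right tin corners are about (258,101), (313,101), (312,242) and (262,242). The tray rim corners are about (441,176), (518,194), (487,290) and (413,276).

Run:
```python
from h import *
P=bot.camera_params('wrist')
def q(n,c,z):
    p=cast('wrist',c,z,P);print(n,np.round(p.ravel()*1000),rect(p), 'mean',np.round(p.mean(0)*1000))
q('R',[(258,101),(313,101),(312,242),(262,242)],.066)
q('M',[(167,104),(223,102),(222,241),(175,241)],.066)
q('L',[(91,115),(145,108),(142,240),(103,240)],.066)
q('tray',[(441,176),(518,194),(487,290),(413,276)],.055)
```

```text
R [646. 111. 656.  52. 497.  23. 487.  82.] (array([571.1,  67. ]), 162.1, 59.5, 10.1) mean [571.  67.]
M [630. 213. 639. 149. 480. 129. 469. 187.] (array([554.6, 168. ]), 163.5, 65.4, 9.11) mean [554. 169.]
L [610. 316. 623. 240. 461. 232. 450. 291.] (array([536.3, 265.6]), 163.8, 76.7, 8.88) mean [536. 270.]
tray [ 602. -123.  604. -259.  454. -261.  465. -123.] (array([ 528.3, -191.1]), 150.2, 137.2, 0.86) mean [ 531. -191.]
```

Run:
```python
from h import *
for n in('top','wrist'):
    P=bot.camera_params(n);print(n,-np.array(P['R']).T@P['t'])
a=cv2.imread('pics/top0.png')[150:240,215:345];a=cv2.resize(a,None,fx=4,fy=4,interpolation=cv2.INTER_CUBIC)
t=cv2.imread('pics/top0.png')[170:240,370:425];t=cv2.resize(t,None,fx=4,fy=4,interpolation=cv2.INTER_CUBIC)
b=cv2.imread('pics/w1.png')[165:300,395:530];b=cv2.resize(b,None,fx=2,fy=2,interpolation=cv2.INTER_CUBIC)
o=np.zeros((600,800,3),np.uint8);o[:360,:520]=a;o[:280,540:760]=t;o[300:570,525:795]=b
cv2.imwrite('pics/c1.png',o)
```

```text
top [0.3985672  0.13268228 1.23755834]
wrist [0.62723748 0.07817099 0.42310037]
```

View pics/c1.png

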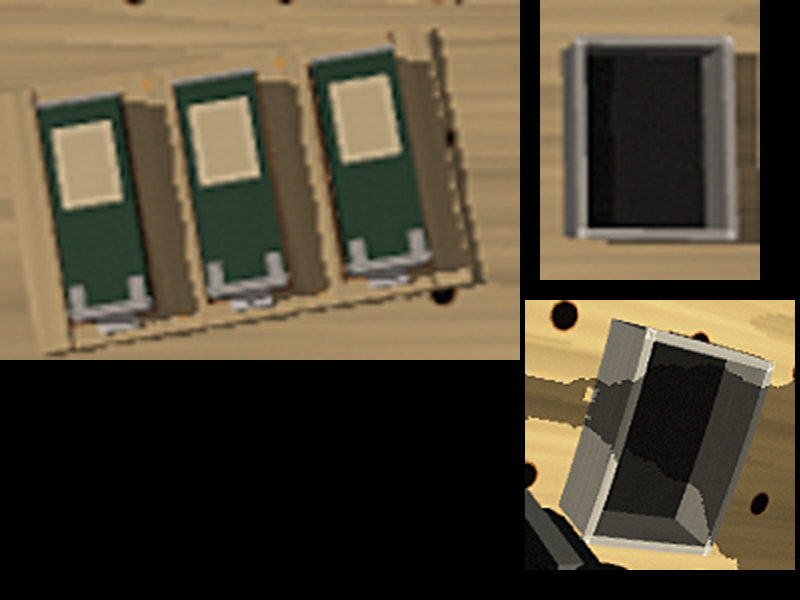

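Crops: the right tin's top face in the top view is about (292,165), (313,162), (322,215.5) and (301,219). The tray rim in the wrist view is about (457.5,179), (518.5,197), (487.5,291) and (426,285).

Run:
```python
from h import *
def q(n,c,z,cam):
    p=cast(cam,c,z);print(n,np.round(p.ravel()*1000),rect(p), 'mean',np.round(p.mean(0)*1000))
q('trayW',[(457.5,179),(518.5,197),(487.5,291),(426,285)],.055,'wrist')
q('trayT',[(380,179.5),(418.3,180),(419.3,230),(380,230)],.055,'top')
q('R top',[(292.5,165),(313.3,162),(322,215.5),(301,219)],.066,'top')
q('R w z=0',[(258,101),(313,101),(312,242),(262,242)],.066,'wrist')
```

```text
trayW [ 603. -148.  600. -261.  453. -263.  454. -148.] (array([ 528. , -205.3]), 151.0, 114.4, 0.13) mean [ 528. -205.]
trayT [ 594. -161.  592. -275.  443. -272.  443. -156.] (array([ 517.8, -215.9]), 151.1, 116.1, -1.16) mean [ 518. -216.]
R top [638. 101. 647.  39. 487.  16. 477.  77.] (array([562. ,  58.2]), 163.1, 62.7, 8.28) mean [562.  58.]
R w z=0 [646. 111. 656.  52. 497.  23. 487.  82.] (array([571.1,  67. ]), 162.1, 59.5, 10.1) mean [571.  67.]
```

Run:
```python
from h import *
P0=np.load('w1.npy',allow_pickle=True).item()
print('C at photo',-np.array(P0['R']).T@P0['t'])
s=bot.observe();print(s['position'])
p=cast('wrist',[(457.5,179),(518.5,197),(487.5,291),(426,285)],.055,P0);print(rect(p))
p=cast('wrist',[(258,101),(313,101),(312,242),(262,242)],.066,P0);print(rect(p))
```

```text
C at photo [0.62528171 0.0702654  0.42273886]
[0.55899556 0.06664708 0.24833433]
(array([ 523.2, -214.8]), 151.7, 115.1, -0.21)
(array([568.6,  58. ]), 162.1, 59.5, 9.72)
```

Call:
move_arm(
  moves=[
    [[1,0.003,0,0.04,0,0,0],[1,0.006,0,0.08,0,0,0],[1,0.009,0,0.12,0,0,0],[1,0.009,0,0.15,0,0,0],[1,0.009,0,0.15,0,0,0]],
  ],
)

```text
clock: 2.15
position: [0.5627, 0.0577, 0.0946]
tool_rot: [-3.141, 0.006, 0.159]
force: [-0.4, 0.3, 0.1]
grip_width: 0.0855
finger_force: 0.0
```

Run:
```python
from h import *
s=bot.observe();print(s['clock'],s['position'],s['tool_rot'],s['force'],s['moment'],s['qpos'])
P=bot.camera_params('wrist');im=bot.grab_frame('wrist')[:,:,::-1];cv2.imwrite('pics/w2.png',im)
hsv=cv2.cvtColor(im,cv2.COLOR_BGR2HSV);h,sa,v=[hsv[...,i].astype(int) for i in range(3)]
m=((h>55)&(h<100)&(sa>60)&(v<110)).astype(np.uint8)
for c in cv2.findContours(m,cv2.RETR_EXTERNAL,cv2.CHAIN_APPROX_NONE)[0]:
    if cv2.contourArea(c)>1500: print(cv2.boundingRect(c),rect(cast('wrist',c[:,0],.066,P)))
```

```text
2.15 [0.56269258 0.05769163 0.09455487] [-3.14138845  0.00639452  0.15934811] [-0.38464365  0.30404659  0.13534502] [-0.04653694 -0.04960998 -0.01370309] [-0.01699728  0.5760558  -0.264548    1.8347282   0.2063051   0.76398824
 -1.8027308 ]
(0, 118, 102, 185) (array([538.4, 248.8]), 153.4, 96.8, 8.81)
(88, 104, 112, 200) (array([555.7, 157.1]), 149.0, 76.0, 9.07)
(236, 100, 97, 218) (array([568.6,  59.1]), 153.7, 59.9, 9.08)
```

View pics/w2.png

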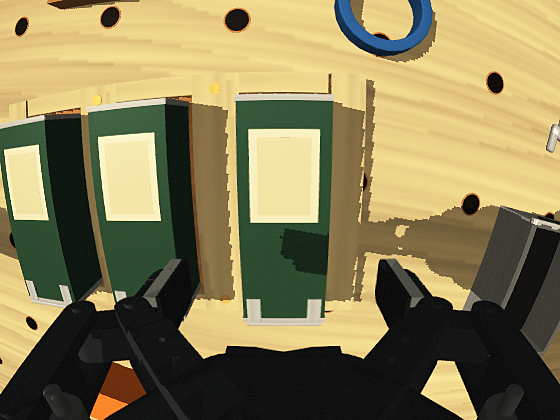

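The right tin sits squarely between the fingers, centred at about (566,58) mm with a yaw of 9.1°. I'll go down and grip it.

Call:
move_arm(
  moves=[
    [[1,0,0,0.04,0,0,0],[1,0,0,0.072,0,0,0],[1,0,0,0.072,0,0,0],[0.3,0,0,0.072,0,0,0],[0.3,0,0,0.072,0,0,0]],
  ],
  force=100,
)

```text
clock: 2.7
position: [0.5666, 0.0582, 0.0286]
tool_rot: [3.141, -0.003, 0.159]
force: [1.2, -4.6, 9.6]
grip_width: 0.0591
finger_force: 13.0
```

Call:
move_arm(
  moves=[
    [[0.2,0,0,0,0,0,0],[0.2,0,0,0,0,0,0],[0.2,0,0,0,0,0,0],[0.2,0,0,-0.01,0,0,0],[0.2,0,0,-0.02,0,0,0]],
  ],
)

```text
clock: 3.2
position: [0.5654, 0.058, 0.0478]
tool_rot: [3.142, -0.001, 0.159]
force: [0.5, -0.4, -5.8]
grip_width: 0.0526
finger_force: 105.5
```

Call:
move_arm(
  moves=[
    [[0.2,0,0,-0.03,0,0,0],[0.2,0,0,-0.06,0,0,0],[0.2,0,0,-0.09,0,0,0],[0.2,0,0,-0.12,0,0,0],[0.2,0,0,-0.12,0,0,0]],
  ],
)

```text
clock: 3.7
position: [0.567, 0.0583, 0.171]
tool_rot: [3.141, -0.007, 0.159]
force: [1.2, 0.2, -5.9]
grip_width: 0.0525
finger_force: 107.1
```

Call:
move_arm(
  moves=[
    [[0.2,0,0,0,0,0,0],[0.2,0,0,0,0,0,0],[0.2,0,0,0,0,0,0]],
  ],
)

```text
clock: 4.0
position: [0.5645, 0.0579, 0.1651]
tool_rot: [-3.142, 0.002, 0.159]
force: [-0.4, -0.2, -5.8]
grip_width: 0.0529
finger_force: 106.2
```

```bash
cat > feel.py <<'E'
from h import *
M=[];F=[]
for i in range(6):
    s=bot.observe();M.append(s['moment']);F.append(s['force']);bot.grab_frame('top')
s=bot.observe();print(s['clock'],s['position'],s['tool_rot'],s['grip_width'])
c,n=np.cos(.159),np.sin(.159);M=np.array(M)
print('F',np.mean(F,0),'My(tin)',(M@[-n,c,0]).round(3),'mean',np.mean(M@[-n,c,0]),'M',M.mean(0))
E
python3 feel.py
```

```text
4.3 [0.56502527 0.05809114 0.16581813] [-3.14149602e+00  4.73416964e-04  1.59051923e-01] 0.052674365924021124
F [ 0.13725284 -0.47367358 -6.11234947] My(tin) [ 0.007 -0.01   0.002 -0.032  0.038 -0.038] mean -0.005520476003225621 M [ 0.02090109 -0.00223944 -0.00553956]
```

Call:
move_arm(
  moves=[
    [[0.2,0,0,0,0,-0.005,0],[0.2,0,0,0,0,-0.01,0],[0.2,0,0,0,0,-0.016,0],[0.2,0,0,0,0,-0.022,0],[0.2,0,0,0,0,-0.028,0]],
  ],
)

```text
clock: 4.8
position: [0.5653, 0.0581, 0.1661]
tool_rot: [-3.142, 0.177, 0.159]
force: [1.1, 0.0, -5.8]
grip_width: 0.0526
finger_force: 106.0
```

Call:
move_arm(
  moves=[
    [[0.2,0,0,0,0,-0.006,0],[0.2,0,0,0,0,-0.012,0],[0.2,0,0,0,0,-0.018,0],[0.2,0,0,0,0,-0.024,0],[0.2,0,0,0,0,-0.03,0]],
  ],
)

```text
clock: 5.3
position: [0.5654, 0.0581, 0.166]
tool_rot: [-3.141, 0.365, 0.159]
force: [-0.4, -0.3, -5.7]
grip_width: 0.053
finger_force: 105.4
```

Call:
move_arm(
  moves=[
    [[0.2,0,0,0,0,-0.006,0],[0.2,0,0,0,0,-0.012,0],[0.2,0,0,0,0,-0.018,0],[0.2,0,0,0,0,-0.022,0],[0.2,0,0,0,0,-0.022,0]],
  ],
)

```text
clock: 5.8
position: [0.5655, 0.0582, 0.1651]
tool_rot: [-3.141, 0.503, 0.159]
force: [-0.7, 0.6, -6.5]
grip_width: 0.0531
finger_force: 107.3
```

```bash
python3 feel.py
```

```text
6.1 [0.56513712 0.05799505 0.16638545] [3.14159127 0.50184766 0.15887014] 0.05284806108673242
F [-0.0407532   0.03049294 -6.1254893 ] My(tin) [-1.161 -1.027 -1.059 -1.096 -1.068 -1.11 ] mean -1.0869125279087613 M [ 0.1647656  -1.07437712  0.0016843 ]
```

Call:
move_arm(
  moves=[
    [[0.2,0,0,0,0,0.01,0],[0.2,0,0,0,0,0.02,0],[0.2,0,0,0,0,0.03,0],[0.2,0,0,0,0,0.04,0],[0.2,0,0,0,0,0.05,0]],
  ],
)

```text
clock: 6.6
position: [0.565, 0.058, 0.1666]
tool_rot: [3.141, 0.185, 0.159]
force: [0.1, 0.2, -6.7]
grip_width: 0.0527
finger_force: 105.3
```

Call:
move_arm(
  moves=[
    [[0.2,0,0,0,0,0.01,0],[0.2,0,0,0,0,0.02,0],[0.2,0,0,0,0,0.03,0],[0.2,0,0,0,0,0.03,0],[0.2,0,0,0,0,0.03,0]],
  ],
)

```text
clock: 7.1
position: [0.5652, 0.0578, 0.1667]
tool_rot: [3.141, 0.001, 0.159]
force: [5.8, -27.6, 3.6]
grip_width: 0.0477
finger_force: 14.2
```

```bash
python3 feel.py
```

```text
7.4 [0.56547377 0.05829324 0.16607592] [-3.14137460e+00  2.69166672e-04  1.59073945e-01] 0.017238669429084783
F [ 1.05697442 -4.56383416  0.46703195] My(tin) [-0.489  0.012 -0.052 -0.022  0.031 -0.059] mean -0.09647644262949119 M [-0.99644828 -0.25749298  0.05177549]
```

The grip was lost while levelling, so I'll look.

Run:
```python
from h import *
a=bot.grab_frame('side')[:,:,::-1][130:290,180:380];b=bot.grab_frame('wrist')[:,:,::-1]
o=np.zeros((600,800,3),np.uint8);o[:320,:400]=cv2.resize(a,None,fx=2,fy=2);o[:300,400:]=cv2.resize(b,(400,300))
c=bot.grab_frame('top')[:,:,::-1][130:250,200:360];o[320:560,:320]=cv2.resize(c,None,fx=2,fy=2)
cv2.imwrite('pics/lost.png',o)
print(bot.observe())
```

```text
{'clock': 7.55, 'qpos': array([ 0.00295376,  0.48265006, -0.28896613,  1.77679455,  0.16860187,
        0.90644652, -1.77091025]), 'qd': array([-0.00129374, -0.00287565, -0.00088939,  0.00266576,  0.00015188,
       -0.00319354, -0.00101147]), 'joint_efforts': array([-2.32304394e-02, -8.50277853e+01, -3.16337295e+00, -3.38055611e+01,
        1.29361928e-02,  1.70716055e-02,  1.74277338e-03]), 'position': array([0.56527225, 0.05814408, 0.16605152]), 'tool_rot': array([-3.14146360e+00,  1.69250058e-04,  1.59000066e-01]), 'force': array([-0.02350538, -0.24947632,  1.21761352]), 'moment': array([-0.07471624, -0.01056874, -0.01461453]), 'finger_force': 0.0, 'grip_width': 0.016807377204932278}
```

View pics/lost.png

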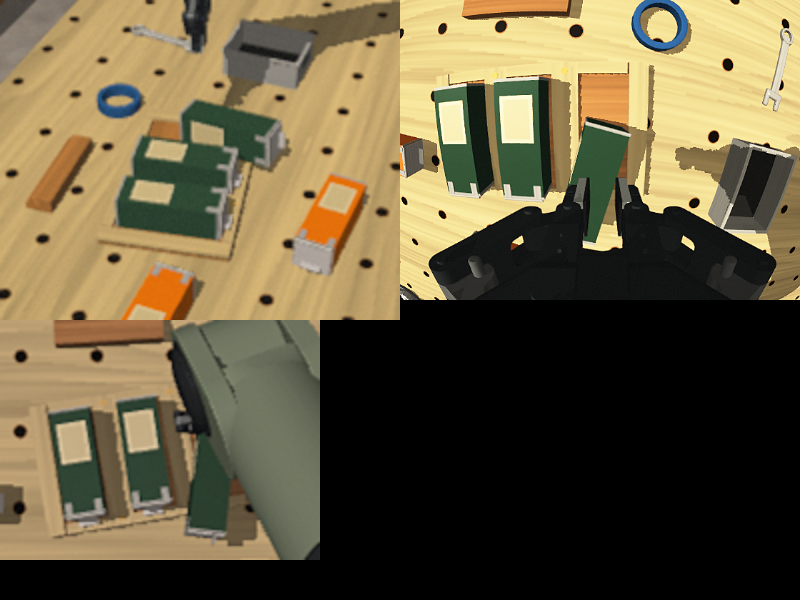

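The right tin slipped out while levelling. It lies on its side with its top face towards +y, half out of the pocket, and its flap looks shut. I'll open, back off and measure it.

Call:
move_arm(
  moves=[
    [[1,-0.02,0,-0.04,0,0,0],[1,-0.04,0,-0.08,0,0,0],[1,-0.06,0,-0.1,0,0,0],[1,-0.08,0,-0.1,0,0,0],[1,-0.08,0,-0.1,0,0,0]],
  ],
)

```text
clock: 8.05
position: [0.4848, 0.045, 0.2671]
tool_rot: [3.141, -0.001, 0.159]
force: [0.8, -0.4, -0.4]
grip_width: 0.0853
finger_force: 0.0
```

Call:
move_arm(
  moves=[
    [[1,0,0,0,0,0,0],[1,0,0,0,0,0,0]],
  ],
)

```text
clock: 8.25
position: [0.4866, 0.0455, 0.2658]
tool_rot: [-3.141, 0.0, 0.159]
force: [0.4, -0.1, 0.8]
grip_width: 0.0854
finger_force: 0.0
```

Run:
```python
from h import *
P=bot.camera_params('wrist');np.save('w3.npy',P,allow_pickle=True);s=bot.observe();print(s['clock'],s['position'],s['force'],s['moment'])
b=bot.grab_frame('wrist')[:,:,::-1];cv2.imwrite('pics/w3full.png',b)
Ps=bot.camera_params('side');a=bot.grab_frame('side')[:,:,::-1];cv2.imwrite('pics/s3.png',a)
o=np.zeros((600,800,3),np.uint8);o[:390,:450]=cv2.resize(b[60:320,150:450],None,fx=1.5,fy=1.5)
o[:400,460:780]=cv2.resize(a[170:270,240:320],None,fx=4,fy=4,interpolation=cv2.INTER_CUBIC)
cv2.imwrite('pics/w3.png',o)
```

```text
8.25 [0.48659962 0.04551745 0.26584157] [ 0.41219795 -0.11188074  0.82933541] [ 0.04089052 -0.01857065 -0.0179013 ]
```

View pics/w3.png

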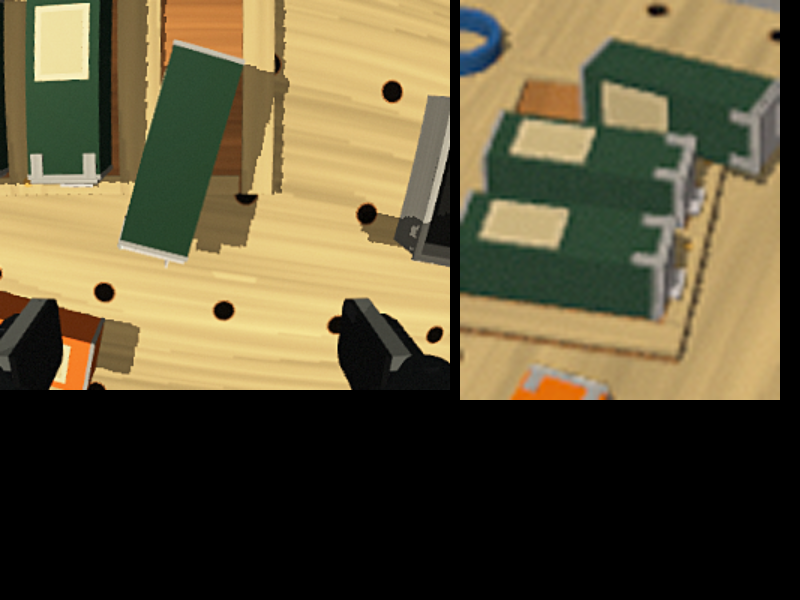

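Run:
```python
from h import *
P=np.load('w3.npy',allow_pickle=True).item()
c=[(265.3,86.7),(312.7,102),(274.7,235.3),(229.3,222)]
for z in(.074,.079): p=cast('wrist',c,z,P);print(z,(p*1000).round().ravel(),rect(p))
```

```text
0.074 [591.  83. 582.  29. 421.  46. 429. 102.] (array([506.2,  64.9]), 164.0, 56.6, -6.74)
0.079 [590.  83. 582.  29. 423.  47. 431. 102.] (array([506.9,  64.8]), 161.8, 55.9, -6.74)
```

The tin on its side is centred at about (506,65) with a yaw of -6.7° and its upper face at z≈76 mm. I'll grip it across top and bottom.

Call:
move_arm(
  moves=[
    [[0.8,0.01,-0.008,0.03,0,0,0.015],[0.8,0.022,-0.016,0.06,0,0,0.03],[0.8,0.022,-0.016,0.1,0,0,0.044],[0.8,0.022,-0.016,0.136,0,0,0.044],[0.8,0.022,-0.016,0.136,0,0,0.044]],
  ],
  force=80,
)

```text
clock: 8.85
position: [0.503, 0.0645, 0.1263]
tool_rot: [3.14, 0.007, -0.117]
force: [0.3, -1.2, 0.6]
grip_width: 0.068
finger_force: 0.0
```

Call:
move_arm(
  moves=[
    [[0.8,0,0,0,0,0,0],[0.8,0,0,0.03,0,0,0],[0.8,0,0,0.06,0,0,0],[0.8,0,0,0.08,0,0,0],[0.8,0,0,0.098,0,0,0]],
  ],
)

```text
clock: 9.35
position: [0.5069, 0.0648, 0.0332]
tool_rot: [-3.141, -0.003, -0.118]
force: [0.9, -0.6, -0.0]
grip_width: 0.0684
finger_force: 0.0
```

Run:
```python
from h import *
s=bot.observe();print(s['clock'],s['position'],s['tool_rot'],s['force'],s['grip_width'])
a=bot.grab_frame('side')[:,:,::-1];b=bot.grab_frame('wrist')[:,:,::-1]
o=np.zeros((600,800,3),np.uint8);o[:420,:560]=b
o[420:600,:240]=cv2.resize(a[140:260,240:400],None,fx=1.5,fy=1.5)[:,:240]
cv2.imwrite('pics/w4.png',o)
```

```text
9.35 [0.50689729 0.06477892 0.03316777] [-3.14090109e+00 -2.50122230e-03 -1.17719316e-01] [ 0.85610962 -0.64767582 -0.01940411] 0.06843097124369196
```

View pics/w4.png

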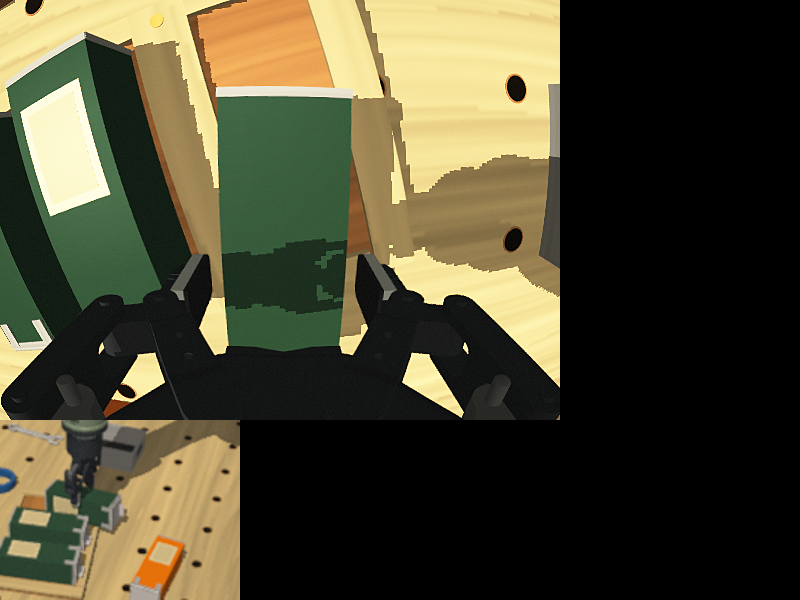

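The tin is centred between the pads. I'll close, lift gently and feel.

Call:
move_arm(
  moves=[
    [[0.4,0,0,0,0,0,0],[0.4,0,0,0,0,0,0],[0.4,0,0,0,0,0,0],[0.4,0,0,0,0,0,0],[0.4,0,0,-0.005,0,0,0]],
  ],
)

```text
clock: 9.95
position: [0.5059, 0.0647, 0.0385]
tool_rot: [-3.141, -0.001, -0.118]
force: [0.5, -0.3, -6.6]
grip_width: 0.0518
finger_force: 84.3
```

Call:
move_arm(
  moves=[
    [[0.4,0,0,-0.02,0,0,0],[0.4,0,0,-0.04,0,0,0],[0.4,0,0,-0.06,0,0,0],[0.4,0,0,-0.08,0,0,0],[0.4,0,0,-0.08,0,0,0]],
  ],
)

```text
clock: 10.45
position: [0.5068, 0.0648, 0.1202]
tool_rot: [-3.14, -0.004, -0.118]
force: [0.9, -0.2, -6.7]
grip_width: 0.0515
finger_force: 85.3
```

```bash
sed -i 's/.159/-.118/g' feel.py; python3 feel.py
```

```text
10.75 [0.50481722 0.06455213 0.11629256] [ 3.14119464e+00  1.42584539e-03 -1.17514433e-01] 0.051007343147238184
F [-0.02253228  0.20083851 -6.65214128] My(tin) [0.06  0.121 0.244 0.138 0.173 0.088] mean 0.13732322497958324 M [ 0.00912924  0.13720257 -0.00335846]
```

The tin weighs about 680 g with its weight towards the back, so it is probably the full set. I'll carry it to free bench at (440,-60) and roll it 50° towards upright.

Call:
move_arm(
  moves=[
    [[0.4,-0.006,0.016,-0.006,0,0,0],[0.4,-0.016,0.042,-0.012,0,0,0],[0.4,-0.028,0.075,-0.018,0,0,0],[0.4,-0.04,0.108,-0.02,0,0,0],[0.4,-0.05,0.132,-0.02,0,0,0]],
  ],
)

```text
clock: 11.25
position: [0.439, -0.0624, 0.1368]
tool_rot: [3.141, 0.001, -0.119]
force: [0.0, -0.9, -6.7]
grip_width: 0.0515
finger_force: 85.5
```

Call:
move_arm(
  moves=[
    [[0.4,0,0,0,0.007,0,0],[0.4,0,0,0,0.02,0,0],[0.4,0,0,0,0.034,0,0],[0.4,0,0,0,0.048,0,0],[0.4,0,0,0,0.062,0,0]],
  ],
)

```text
clock: 11.75
position: [0.4403, -0.0607, 0.137]
tool_rot: [-2.748, -0.001, -0.118]
force: [-0.2, -0.1, -5.6]
grip_width: 0.0518
finger_force: 85.5
```

Call:
move_arm(
  moves=[
    [[0.4,0,0,0,0.015,0,0],[0.4,0,0,0,0.03,0,0],[0.4,0,0,0,0.045,0,0],[0.4,0,0,0,0.06,0,0],[0.4,0,0,0,0.077,0,0]],
  ],
)

```text
clock: 12.25
position: [0.4405, -0.0612, 0.1368]
tool_rot: [-2.265, -0.001, -0.118]
force: [-0.4, 0.1, -5.9]
grip_width: 0.0514
finger_force: 85.9
```

Run:
```python
from h import *
s=bot.observe();print(s['clock'],s['position'],s['tool_rot'],s['force'],s['grip_width'],s['qpos'],Rn.from_euler('xyz',s['tool_rot']).as_matrix().round(3))
a=bot.grab_frame('side')[:,:,::-1];t=bot.grab_frame('top')[:,:,::-1];b=bot.grab_frame('wrist')[:,:,::-1]
o=np.zeros((600,800,3),np.uint8);o[:360,:480]=cv2.resize(a[100:280,240:480],None,fx=2,fy=2)
o[:240,490:790]=cv2.resize(t[170:330,280:480],None,fx=1.5,fy=1.5);o[300:600,400:]=cv2.resize(b,(400,300))
cv2.imwrite('pics/w5.png',o)
```

```text
12.25 [ 0.44045744 -0.06121856  0.13682817] [-2.26541800e+00 -1.02874824e-03 -1.18466798e-01] [-0.35270647  0.06310838 -5.93941342] 0.05137531941491528 [ 1.00433597  0.7280669  -0.59188342  1.96407479 -0.52860853  0.96217867
 -0.81836346] [[ 0.993 -0.075  0.091]
 [-0.118 -0.636  0.763]
 [ 0.001 -0.768 -0.64 ]]
```

View pics/w5.png

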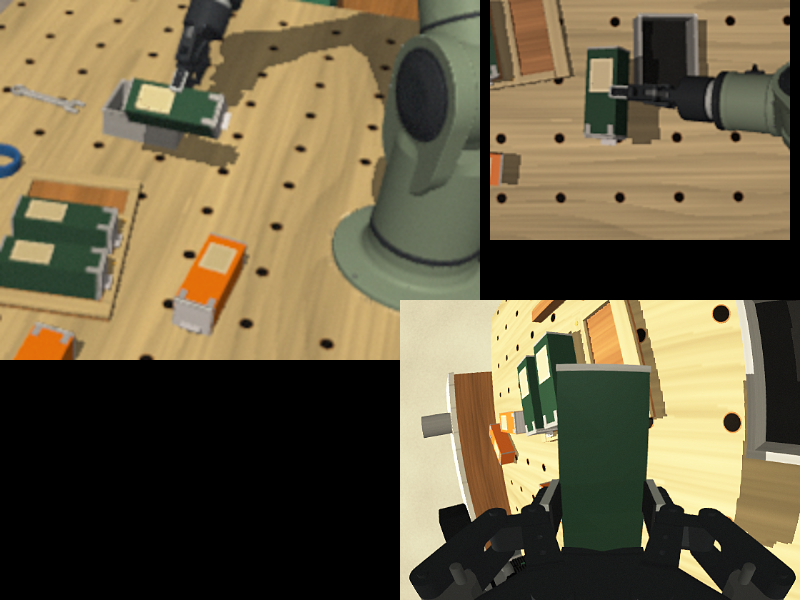

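The roll is clean, with the label side turning up. I'll roll 5° more and lower to about 10 mm above the bench, clear of the tray.

Call:
move_arm(
  moves=[
    [[0.4,-0.012,0.005,0.004,0.007,0,0],[0.4,-0.024,0.02,0.017,0.014,0,0],[0.4,-0.035,0.04,0.034,0.014,0,0],[0.4,-0.035,0.06,0.051,0.014,0,0],[0.4,-0.035,0.074,0.063,0.014,0,0]],
  ],
)

```text
clock: 12.9
position: [0.4055, -0.0556, 0.0387]
tool_rot: [-2.184, 0.0, -0.116]
force: [0.6, -0.6, -5.8]
grip_width: 0.0513
finger_force: 86.1
```

Call:
move_arm(
  moves=[
    [[0.4,0,0,0,0,0,0],[0.4,0,0,0,0,0,0],[0.75,0,0,0,0,0,0],[0.75,0,0,0,0,0,0],[0.75,0,0,0,0,0,0]],
  ],
)

```text
clock: 13.4
position: [0.4058, -0.0558, 0.0407]
tool_rot: [-2.181, -0.001, -0.117]
force: [-0.4, 0.5, -0.3]
grip_width: 0.064
finger_force: 0.0
```

Call:
move_arm(
  moves=[
    [[0.75,0,0,-0.01,0,0,0],[0.75,0,0,-0.025,0,0,0],[0.75,0,0,-0.04,0,0,0],[0.75,0,0,-0.06,0,0,0],[0.75,0,0,-0.09,0,0,0]],
  ],
)

```text
clock: 13.9
position: [0.3964, -0.1293, 0.0924]
tool_rot: [-2.179, 0.001, -0.117]
force: [0.1, -0.3, -0.0]
grip_width: 0.0642
finger_force: 0.0
```

Run:
```python
from h import *
s=bot.observe();print(s['clock'],s['position'],s['tool_rot'],s['force'],s['grip_width'])
P=bot.camera_params('wrist');np.save('w6.npy',P,allow_pickle=True)
a=bot.grab_frame('wrist')[:,:,::-1];t=bot.grab_frame('top')[:,:,::-1];cv2.imwrite('pics/t6.png',t);b=bot.grab_frame('side')[:,:,::-1]
o=np.zeros((600,800,3),np.uint8);o[:360,:480]=cv2.resize(b[100:280,240:480],None,fx=2,fy=2)
o[:240,490:790]=cv2.resize(t[170:330,280:480],None,fx=1.5,fy=1.5);o[300:600,400:]=cv2.resize(a,(400,300))
cv2.imwrite('pics/w6.png',o)
```

```text
13.9 [ 0.39635452 -0.12928593  0.09237772] [-2.17934657e+00  7.03272150e-04 -1.16552289e-01] [ 0.11423156 -0.32799042 -0.01780477] 0.06416774394180069
```

View pics/w6.png

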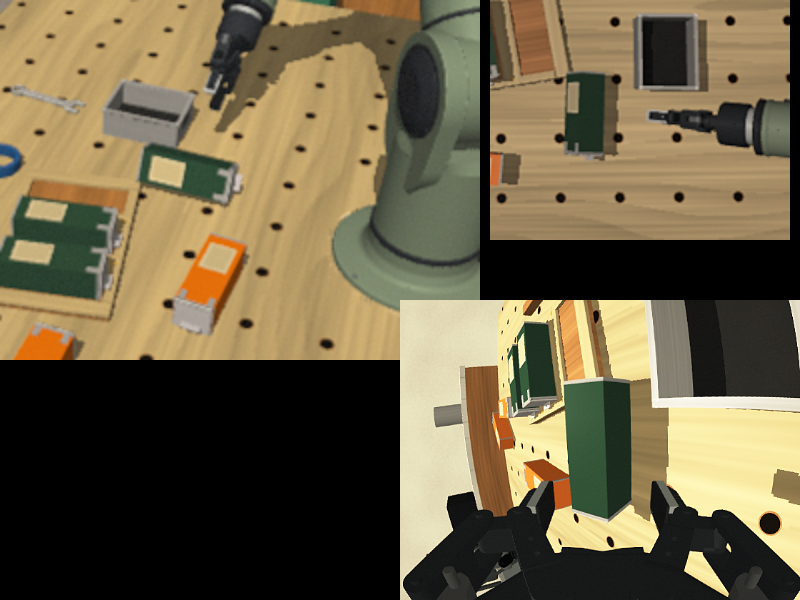

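The tin tipped back onto its side, so a larger roll is needed. My 10 picture views are used up, so I'll go by numbers from here. First I go above it and measure by contour.

Call:
move_arm(
  moves=[
    [[0.8,-0.001,-0.04,-0.002,-0.02,0,0],[0.8,-0.002,-0.08,-0.004,-0.042,0,0],[0.8,-0.004,-0.115,-0.006,-0.065,0,0],[0.8,-0.005,-0.14,-0.008,-0.088,0,0],[0.8,-0.005,-0.15,-0.008,-0.11,0,0]],
  ],
)

```text
clock: 14.55
position: [0.4014, -0.0488, 0.221]
tool_rot: [-2.782, -0.001, -0.118]
force: [0.3, 0.4, -0.9]
grip_width: 0.0685
finger_force: 0.0
```

Call:
move_arm(
  moves=[
    [[0.8,0,0,0,-0.022,0,0],[0.8,0,0,0,-0.043,0,0],[0.8,0,0,0,-0.043,0,0],[0.8,0,0,0,-0.043,0,0]],
  ],
)

```text
clock: 14.95
position: [0.4008, -0.0485, 0.219]
tool_rot: [-3.046, 0.002, -0.113]
force: [0.1, 0.2, -0.7]
grip_width: 0.0682
finger_force: 0.0
```

```bash
cat > look.py <<'E'
from h import *
import sys
z=float(sys.argv[1])
s=bot.observe();print(s['clock'],s['position'].round(4),s['tool_rot'].round(4))
P=bot.camera_params('wrist');im=bot.grab_frame('wrist')[:,:,::-1];cv2.imwrite('pics/last.png',im)
hsv=cv2.cvtColor(im,cv2.COLOR_BGR2HSV);h,sa,v=[hsv[...,i].astype(int) for i in range(3)]
m=((h>55)&(h<100)&(sa>60)&(v<130))
lv=v[m];print('v pct',np.percentile(lv,[5,25,50,75,95]))
for lo in (0,int(sys.argv[2]) if len(sys.argv)>2 else 40):
  mm=cv2.morphologyEx((m&(v>lo)).astype(np.uint8),cv2.MORPH_OPEN,np.ones((3,3)))
  for c in cv2.findContours(mm,cv2.RETR_EXTERNAL,cv2.CHAIN_APPROX_NONE)[0]:
    if cv2.contourArea(c)>1500: print(lo,cv2.boundingRect(c),int(cv2.contourArea(c)),cv2.boxPoints(cv2.minAreaRect(c)).round().astype(int).tolist(),rect(cast('wrist',c[:,0],z,P)))
E
python3 look.py .060
python3 - <<'E'
from h import *
im=cv2.imread('pics/t6.png');hsv=cv2.cvtColor(im,cv2.COLOR_BGR2HSV);h,s,v=[hsv[...,i].astype(int) for i in range(3)]
m=((h>55)&(h<100)&(s>60)&(v<110)).astype(np.uint8);m[:200]=0
for c in cv2.findContours(m,cv2.RETR_EXTERNAL,cv2.CHAIN_APPROX_NONE)[0]:
    if cv2.contourArea(c)>200:print('top',cv2.boundingRect(c),rect(cast('top',c[:,0],.06)))
E
```

```text
14.95 [ 0.4008 -0.0485  0.219 ] [-3.0457e+00  2.1000e-03 -1.1340e-01]
v pct [12. 21. 58. 62. 95.]
0 (264, 112, 68, 148) 7804 [[263, 114], [326, 111], [335, 257], [271, 260]] (array([399.8, -47.7]), 159.1, 65.9, -2.94)
0 (26, 18, 130, 154) 10897 [[15, 40], [128, 13], [159, 147], [46, 173]] (array([545.7, 207.8]), 192.0, 161.9, -81.06)
40 (264, 112, 68, 148) 7768 [[263, 114], [326, 111], [335, 257], [271, 260]] (array([399.8, -47.7]), 159.1, 65.8, -2.94)
40 (26, 56, 47, 116) 1824 [[21, 62], [51, 56], [76, 166], [46, 173]] (array([537.9, 272.7]), 155.1, 61.5, 8.94)
40 (74, 19, 58, 128) 4358 [[69, 27], [110, 18], [136, 140], [95, 149]] (array([554.5, 171. ]), 155.4, 61.3, 8.3)
top (329, 219, 27, 52) (array([401.4, -43.8]), 150.7, 74.2, -3.86)
top (263, 200, 21, 21) (array([507.5, 158.6]), 61.9, 56.2, 7.75)
top (229, 200, 23, 26) (array([500. , 257.5]), 79.6, 59.5, 8.76)
```

Run:
```python
from h import *
im=cv2.imread('pics/last.png')
for r in (120,150,185,215,250): print(r,' '.join('%d/%d/%d'%tuple(im[r,c]) for c in range(250,348,4)))
```

```text
120 144/219/242 132/210/236 157/240/255 36/65/84 40/60/38 40/61/38 35/57/36 38/59/36 36/58/34 39/61/39 39/60/34 38/62/38 38/59/36 37/57/34 39/60/36 38/60/36 35/57/33 36/59/35 39/59/35 35/56/29 65/107/126 65/106/126 61/100/122 62/101/123 36/70/118
150 139/213/237 136/211/236 137/212/236 140/213/239 131/186/201 131/190/214 139/197/221 37/56/31 38/60/37 37/60/34 39/59/34 37/60/33 39/61/34 38/58/35 39/58/34 38/59/33 37/58/34 37/59/33 38/61/37 41/62/39 67/110/133 67/107/128 67/109/129 67/109/129 68/109/131
185 130/200/230 130/200/229 130/199/230 130/203/231 130/203/237 72/106/101 155/212/232 130/183/203 36/57/30 39/62/35 36/59/33 38/60/34 37/61/38 39/59/34 38/60/37 39/59/35 37/57/32 37/57/35 40/63/37 39/59/35 47/79/70 66/104/125 63/104/122 66/103/126 66/103/123
215 134/208/235 137/210/236 136/213/240 0/0/0 15/17/20 41/61/37 34/57/33 34/57/33 40/60/35 36/58/31 39/61/36 35/57/32 40/59/36 38/59/35 40/61/35 39/61/35 39/60/36 40/61/37 38/60/34 37/60/34 33/53/20 68/109/133 72/113/134 69/112/134 68/109/132
250 142/218/240 146/220/242 144/220/241 146/220/242 143/219/241 147/224/243 145/176/191 27/47/23 154/172/182 35/56/29 35/57/30 39/59/34 40/60/36 38/59/36 41/61/37 36/57/33 39/59/34 37/59/35 38/61/36 39/59/36 30/50/18 122/192/224 119/185/218 116/182/214 119/184/216
```

```bash
cat > goto.py <<'E'
from h import *
import sys
a=[float(x) for x in sys.argv[1:]] # x y z(mm) roll-from-down pitch yaw(deg): target R = Rz(yaw)Ry(pitch)Rx(pi+roll)
s=bot.observe();R=Rn.from_euler('xyz',s['tool_rot'])
T=Rn.from_euler('xyz',[np.pi+np.radians(a[3]),np.radians(a[4]),np.radians(a[5])])
print(s['clock'],(s['position']*1000).round(1),np.degrees(s['tool_rot']).round(1),'q',s['qpos'].round(2),'w',s['grip_width'],'F',s['force'].round(1))
print('shift',R.inv().apply(np.array(a[:3])/1000-s['position']).round(4),'turn',((R.inv()*T).as_rotvec()/2/np.pi).round(4))
E
python3 goto.py 430 -72.5 105 20 0 -3.3
```

```text
15.0 [400.7 -49.4 218.7] [-174.5    0.2   -6.6] q [ 0.52  0.18 -0.51  2.09 -0.01  0.89 -1.66] w 0.06843957004020183 F [-0.1 -0.  -0.4]
shift [0.0321 0.0304 0.1112] turn [ 0.0402 -0.0016 -0.0092]
```

Call:
move_arm(
  moves=[
    [[0.8,0.01,0.01,0.02,0.01,0,-0.004],[0.8,0.02,0.02,0.05,0.02,-0.001,-0.008],[0.8,0.032,0.03,0.08,0.03,-0.002,-0.009],[0.8,0.032,0.03,0.111,0.04,-0.002,-0.009],[0.8,0.032,0.03,0.111,0.04,-0.002,-0.009]],
  ],
)

```text
clock: 15.5
position: [0.4278, -0.0741, 0.1018]
tool_rot: [-2.789, 0.009, -0.065]
force: [-0.8, -0.1, 0.6]
grip_width: 0.0683
finger_force: 0.0
```

Call:
move_arm(
  moves=[
    [[0.8,0,0,0,0,0,0],[0.8,0,0,0,0,0,0]],
  ],
)

```text
clock: 15.7
position: [0.431, -0.0727, 0.107]
tool_rot: [-2.797, 0.0, -0.059]
force: [0.4, 0.2, 0.2]
grip_width: 0.0682
finger_force: 0.0
```

```bash
python3 look.py .060; python3 goto.py 430 -45 30 20 0 -3.3
python3 - <<'E'
from h import *
im=cv2.imread('pics/last.png')
for r in (100,150,200,240): print(r,' '.join('%d/%d/%d'%tuple(im[r,c]) for c in range(200,380,5)))
E
```

```text
15.7 [ 0.431  -0.0727  0.107 ] [-2.7967e+00  1.0000e-04 -5.9000e-02]
v pct [19. 32. 69. 73. 91.]
0 (245, 155, 79, 188) 13351 [[245, 155], [323, 155], [323, 342], [245, 342]] (array([395.9, -52. ]), 166.6, 58.8, -3.03)
0 (20, 22, 119, 166) 10935 [[10, 33], [117, 17], [141, 172], [35, 188]] (array([548.8, 200.2]), 221.5, 162.2, -81.82)
40 (245, 155, 79, 188) 13348 [[245, 155], [323, 155], [323, 342], [245, 342]] (array([395.9, -52. ]), 166.6, 58.7, -3.03)
40 (55, 23, 45, 148) 2594 [[50, 27], [84, 23], [102, 167], [68, 172]] (array([554.5, 176.7]), 157.5, 63.5, 8.25)
15.75 [431.2 -72.6 107.2] [-160.3   -0.    -3.3] q [ 0.71  0.49 -0.53  2.09 -0.15  0.69 -1.28] w 0.06843589746516102 F [-0.5  0.  -0.4]
shift [-0.0028  0.0002  0.0819] turn [ 0.0007 -0.0001 -0.0001]
100 74/148/226 78/152/228 72/145/224 75/147/224 167/239/251 162/232/248 154/227/245 157/230/247 159/231/248 157/233/250 68/110/132 69/107/130 67/105/127 70/110/130 144/218/241 137/214/237 141/214/238 139/214/237 143/216/239 142/218/240 147/220/241 147/221/242 149/221/243 147/222/242 149/224/243 148/223/243 147/224/243 150/224/24
[... 575 characters left out ...]
/245 148/226/245 153/227/245 150/226/244 150/226/245 146/225/255 46/73/42 46/74/46 46/73/43 49/74/43 47/74/45 46/73/44 45/72/43 46/71/43 46/71/43 48/72/44 46/71/43 43/70/43 48/71/45 48/73/43 46/72/42 76/118/144 73/117/139 73/114/138 75/116/141 71/114/138 70/114/136 72/116/139 72/114/139 71/115/136 73/117/139 70/114/137
240 150/227/245 153/227/245 151/229/245 151/227/246 152/226/245 150/227/245 153/227/244 150/225/243 166/237/250 164/237/252 47/71/42 45/73/42 45/71/40 47/71/43 48/71/43 46/71/42 46/71/41 48/73/44 48/72/42 50/74/45 46/70/40 48/73/44 47/74/43 43/69/41 46/71/42 76/120/143 76/120/144 75/120/145 76/122/145 77/122/145 76/123/145 75/120/144 77/121/147 79/121/146 75/123/145 79/124/147
```

The tool axis now looks squarely at the face and is centred (columns 245–323, principal point 283). I'll go in, grip and lift.

Call:
move_arm(
  moves=[
    [[0.8,0,0,0.03,0,0,0],[0.8,0,0,0.06,0,0,0],[0.8,0,0,0.08,0,0,0],[0.8,0,0,0.082,0,0,0],[0.4,0,0,0.082,0,0,0]],
  ],
)

```text
clock: 16.25
position: [0.4326, -0.0447, 0.0296]
tool_rot: [-2.796, 0.001, -0.058]
force: [-0.8, -5.6, 0.5]
grip_width: 0.0553
finger_force: 2.5
```

Call:
move_arm(
  moves=[
    [[0.4,0,0,0,0,0,0],[0.4,0,0,0,0,0,0],[0.4,0,0,0,0,0,0],[0.4,0,0,-0.01,0,0,0],[0.4,0,0,-0.03,0,0,0]],
  ],
)

```text
clock: 16.75
position: [0.4312, -0.0552, 0.0577]
tool_rot: [-2.795, 0.002, -0.059]
force: [-0.7, -0.1, -6.4]
grip_width: 0.0503
finger_force: 84.5
```

```bash
python3 goto.py 385 -75 120 75 0 -3.3
```

```text
16.75 [431.2 -55.2  57.7] [-1.602e+02  1.000e-01 -3.400e+00] q [ 0.66  0.58 -0.51  2.13 -0.13  0.55 -1.3 ] w 0.050320610862785456 F [-0.7 -0.1 -6.4]
shift [-0.0451  0.     -0.0661] turn [ 1.532e-01  1.000e-04 -4.000e-04]
```

```bash
python3 goto.py 405 35 130 20 0 -3.3
```

```text
16.75 [431.2 -55.2  57.7] [-1.602e+02  1.000e-01 -3.400e+00] q [ 0.66  0.58 -0.51  2.13 -0.13  0.55 -1.3 ] w 0.050320610862785456 F [-0.7 -0.1 -6.4]
shift [-0.0316 -0.1078 -0.0379] turn [ 0.0004  0.0003 -0.0003]
```

Call:
move_arm(
  moves=[
    [[0.4,0,-0.008,-0.022,0,0,0],[0.4,0,-0.019,-0.05,0,0,0],[0.4,-0.012,-0.045,-0.05,0,0,0],[0.4,-0.024,-0.08,-0.045,0,0,0],[0.4,-0.032,-0.108,-0.038,0,0,0]],
  ],
)

```text
clock: 17.25
position: [0.4045, 0.036, 0.131]
tool_rot: [-2.796, -0.0, -0.06]
force: [0.3, 1.3, -6.0]
grip_width: 0.0501
finger_force: 84.7
```

Call:
move_arm(
  moves=[
    [[0.4,0,0,0,0.01,0,0],[0.4,0,0,0,0.025,0,0],[0.4,0,0,0,0.042,0,0],[0.4,0,0,0,0.059,0,0],[0.4,0,0,0,0.076,0,0]],
  ],
)

```text
clock: 17.75
position: [0.4057, 0.0339, 0.1305]
tool_rot: [-2.316, -0.002, -0.06]
force: [-0.1, 0.5, -6.2]
grip_width: 0.0504
finger_force: 86.2
```

Call:
move_arm(
  moves=[
    [[0.4,0,0,0,0.017,0,0],[0.4,0,0,0,0.034,0,0],[0.4,0,0,0,0.051,0,0],[0.4,0,0,0,0.068,0,0],[0.4,0,0,0,0.077,0,0]],
  ],
)

```text
clock: 18.25
position: [0.4055, 0.0332, 0.1287]
tool_rot: [-1.831, 0.001, -0.062]
force: [0.1, 0.5, -5.3]
grip_width: 0.05
finger_force: 86.7
```

```bash
python3 goto.py 405 35 55 75 0 -3.3
```

```text
18.25 [405.5  33.2 128.7] [-104.9    0.    -3.6] q [ 1.18  1.11 -0.84  2.02 -0.51  0.95 -0.74] w 0.050017145466981196 F [ 0.1  0.5 -5.3]
shift [-0.0005  0.0707  0.0207] turn [-0.0002 -0.0007 -0.0003]
```

Call:
move_arm(
  moves=[
    [[0.4,0,0.02,0.006,0,0,0],[0.4,0,0.04,0.012,0,0,0],[0.4,0,0.06,0.017,0,0,0],[0.4,0,0.0755,0.022,0,0,0],[0.4,0,0.0755,0.022,0,0,0]],
  ],
)

```text
clock: 18.75
position: [0.4053, 0.0356, 0.0494]
tool_rot: [-1.836, 0.002, -0.061]
force: [0.5, -1.2, -5.5]
grip_width: 0.05
finger_force: 86.8
```

Call:
move_arm(
  moves=[
    [[0.4,0,0,0,0,0,0],[0.66,0,0,0,0,0,0],[0.68,0,0,0,0,0,0],[0.7,0,0,0,0,0,0],[0.72,0,0,0,0,0,0]],
  ],
)

```text
clock: 19.25
position: [0.4049, 0.0371, 0.051]
tool_rot: [-1.834, 0.001, -0.059]
force: [0.6, 0.2, -0.2]
grip_width: 0.062
finger_force: 0.5
```

Call:
move_arm(
  moves=[
    [[0.72,0,0,-0.006,0,0,0],[0.72,0,0,-0.012,0,0,0],[0.72,0,0,-0.02,0,0,0],[0.72,0,0,-0.028,0,0,0],[0.72,0,0,-0.036,0,0,0]],
  ],
)

```text
clock: 19.75
position: [0.4028, 0.0016, 0.0601]
tool_rot: [-1.834, 0.002, -0.059]
force: [-0.4, 0.1, -1.3]
grip_width: 0.0616
finger_force: 0.0
```

Call:
move_arm(
  moves=[
    [[0.72,0,0,-0.01,0,0,0],[0.72,0,0,-0.02,0,0,0],[0.72,0,0,-0.035,0,0,0],[0.72,0,0,-0.05,0,0,0],[0.72,0,-0.02,-0.06,0,0,0]],
  ],
)

```text
clock: 20.25
position: [0.3996, -0.0519, 0.094]
tool_rot: [-1.834, 0.003, -0.061]
force: [-0.3, 0.1, 0.8]
grip_width: 0.0613
finger_force: 0.0
```

```bash
python3 goto.py 440 10 240 0 0 0
python3 - <<'E'
from h import *
im=bot.grab_frame('top')[:,:,::-1].copy();cv2.imwrite('pics/t7.png',im)
hsv=cv2.cvtColor(im,cv2.COLOR_BGR2HSV);h,s,v=[hsv[...,i].astype(int) for i in range(3)]
m=((h>55)&(h<100)&(s>60)&(v<110)).astype(np.uint8);m[:200]=0
for c in cv2.findContours(m,cv2.RETR_EXTERNAL,cv2.CHAIN_APPROX_NONE)[0]:
    if cv2.contourArea(c)>150:print('top',cv2.boundingRect(c),cv2.contourArea(c),rect(cast('top',c[:,0],.054)))
lab=((h>12)&(h<35)&(s<110)&(v>120)).astype(np.uint8)
n,_,st,ce=cv2.connectedComponentsWithStats(lab)
for i in range(1,n):
    if 60<st[i,4]<400: print('pale',st[i],ce[i])
E
```

```text
20.25 [399.6 -51.9  94. ] [-105.1    0.2   -3.5] q [ 1.22  1.16 -0.73  1.87 -0.41  1.13 -0.72] w 0.06134694704879343 F [-0.3  0.1  0.8]
shift [ 0.0361 -0.1578  0.0241] turn [-0.2081 -0.0059 -0.0086]
top (312, 230, 22, 51) 917.0 (array([371.5,  14.1]), 147.8, 60.3, -1.99)
top (263, 200, 21, 21) 292.5 (array([508.1, 158.7]), 62.2, 56.5, 7.75)
top (229, 200, 23, 26) 385.0 (array([500.5, 258.2]), 80.0, 59.8, 8.76)
pale [190   0  24  27 258] [204.47674419  10.1744186 ]
pale [424   0  22  22 195] [435.64615385   7.47692308]
pale [267   3  18  13  94] [274.64893617   8.60638298]
pale [215   8  16  14  74] [223.41891892  14.43243243]
pale [ 50  22  18  18 102] [58.82352941 29.25490196]
pale [467  27  36  26 331] [484.63141994  43.2265861 ]
pale [ 18  31  24  28 174] [28.13793103 43.67241379]
pale [516  37  15  12  78] [522.76923077  41.51282051]
pale [ 33  39  45  21 319] [55.4984326  49.36050157]
pale [501  41  17  14 100] [508.56  47.25]
pale [318 129  14  16 175] [324.57714286 136.57714286]
pale [261 175  18  22 308] [269.87987013 184.99025974]
pale [228 180  18  22 310] [236.23870968 190.75806452]
pale [148 212  20  15 287] [157.36585366 219.31707317]
pale [233 219  19  11  76] [241.85526316 225.09210526]
pale [316 235  16  21 326] [323.63803681 245.1196319 ]
pale [ 92 241  24  24 301] [103.64119601 252.74418605]
pale [425 240   5  19  68] [427.10294118 249.26470588]
pale [260 274  21  16 302] [269.90066225 281.55960265]
```

The label is centred on the upper face, so the tin is upright at about (366,14) with a yaw of -2°. I'll go above it for a normal grasp, as deep as possible.

Call:
move_arm(
  moves=[
    [[0.72,0,-0.04,0,-0.015,0,0],[0.72,0.01,-0.08,0.006,-0.035,-0.001,-0.001],[0.72,0.02,-0.12,0.015,-0.055,-0.001,-0.002],[0.9,0.03,-0.15,0.024,-0.075,-0.002,-0.003],[0.9,0.036,-0.158,0.024,-0.095,-0.002,-0.004]],
  ],
)

```text
clock: 20.8
position: [0.4403, 0.0121, 0.2429]
tool_rot: [-2.394, -0.013, -0.038]
force: [0.8, -1.1, -0.3]
grip_width: 0.0765
finger_force: 0.0
```

```bash
python3 goto.py 420 10 220 0 0 -2
```

```text
20.8 [440.3  12.1 242.9] [-137.2   -0.7   -2.2] q [ 1.02  0.49 -0.84  1.98 -0.45  1.01 -1.11] w 0.07648208812043907 F [ 0.8 -1.1 -0.3]
shift [-0.0205  0.0175  0.0146] turn [-0.119  -0.0021  0.0003]
```

Call:
move_arm(
  moves=[
    [[1,0,0,0,-0.02,0,0],[1,-0.01,0.01,0.01,-0.043,0,0],[1,-0.02,0.017,0.014,-0.065,-0.001,0],[1,-0.02,0.017,0.014,-0.087,-0.002,0],[1,-0.02,0.017,0.014,-0.108,-0.002,0]],
  ],
)

```text
clock: 21.3
position: [0.4205, 0.009, 0.2204]
tool_rot: [-3.075, -0.003, -0.033]
force: [0.0, 0.1, -0.7]
grip_width: 0.0852
finger_force: 0.0
```

Call:
move_arm(
  moves=[
    [[1,0,0,0,-0.011,0,0],[1,0,0,0,-0.011,0,0],[1,0,0,0,-0.011,0,0]],
  ],
)

```text
clock: 21.6
position: [0.4197, 0.0097, 0.2191]
tool_rot: [-3.136, 0.001, -0.031]
force: [0.5, -0.3, 0.3]
grip_width: 0.0852
finger_force: 0.0
```

```bash
python3 look.py .054;python3 goto.py 408 12 100 0 0 -2
```

```text
21.6 [0.4197 0.0097 0.2191] [-3.1363e+00  7.0000e-04 -3.1100e-02]
v pct [10. 16. 64. 80. 89.]
0 (255, 160, 57, 130) 6459 [[255, 160], [311, 160], [311, 289], [255, 289]] (array([372.7,  14. ]), 152.5, 59.1, -2.13)
0 (39, 36, 76, 131) 6649 [[34, 43], [94, 32], [116, 158], [56, 168]] (array([539.9, 260.6]), 159.4, 92.4, 9.09)
0 (104, 4, 82, 141) 7687 [[99, 12], [163, 1], [186, 136], [122, 147]] (array([555.8, 164.1]), 159.1, 78.8, 8.23)
40 (255, 160, 57, 130) 6459 [[255, 160], [311, 160], [311, 289], [255, 289]] (array([372.7,  14. ]), 152.5, 59.1, -2.13)
40 (39, 36, 53, 131) 4233 [[35, 42], [74, 36], [95, 162], [56, 168]] (array([538. , 275.6]), 158.3, 62.2, 9.09)
40 (104, 4, 65, 141) 6051 [[100, 11], [150, 3], [171, 139], [121, 147]] (array([554.9, 172.3]), 158.5, 62.3, 8.21)
21.65 [419.7   9.1 218.9] [-1.797e+02  1.000e-01 -1.900e+00] q [ 0.44  0.22 -0.69  2.06  0.17  0.92 -1.94] w 0.08522598401409068 F [ 0.5 -1.  -0. ]
shift [-0.0116 -0.0019  0.1189] turn [-0.0009  0.0002  0.0004]
```

Call:
move_arm(
  moves=[
    [[1,-0.006,-0.003,0.045,0,0,0],[1,-0.012,-0.005,0.09,0,0,0],[1,-0.012,-0.005,0.13,0,0,0],[1,-0.012,-0.005,0.17,0,0,0],[1,-0.012,-0.005,0.205,0,0,0]],
  ],
  force=100,
)

```text
clock: 22.15
position: [0.4072, 0.0144, 0.012]
tool_rot: [-3.137, 0.002, -0.035]
force: [1.3, -0.2, -0.7]
grip_width: 0.0855
finger_force: 0.0
```

Call:
move_arm(
  moves=[
    [[1,0,0,0.008,0,0,0],[0.5,0,0,0.008,0,0,0],[0.5,0,0,0.008,0,0,0],[0.5,0,0,0.008,0,0,0],[0.5,0,0,0.008,0,0,0]],
  ],
)

```text
clock: 22.65
position: [0.4089, 0.0153, 0.0076]
tool_rot: [-3.138, -0.002, -0.033]
force: [-2.9, -1.6, 15.9]
grip_width: 0.0573
finger_force: 109.1
```

Call:
move_arm(
  moves=[
    [[0.5,0,0,-0.01,0,0,0],[0.5,0,0,-0.03,0,0,0],[0.5,0,0,-0.06,0,0,0],[0.5,0,0,-0.09,0,0,0],[0.5,0,0,-0.11,0,0,0]],
  ],
)

```text
clock: 23.15
position: [0.4083, 0.0155, 0.119]
tool_rot: [-3.137, -0.002, -0.032]
force: [-0.0, -0.2, -7.0]
grip_width: 0.0571
finger_force: 109.2
```

```bash
sed -i 's/-.118/-.033/g' feel.py; python3 feel.py; python3 look.py .06; python3 goto.py 515 -85 118 0 0 0
```

```text
23.45 [0.40748944 0.01525215 0.11547235] [-3.13753218e+00  1.25062081e-03 -3.19671135e-02] 0.05692802404711874
F [ 0.59517739  0.01176424 -5.31688409] My(tin) [-0.046 -0.375 -0.048 -0.033 -0.038 -0.02 ] mean -0.09332455446930503 M [-0.02097187 -0.09268307 -0.0146067 ]
23.45 [0.4075 0.0153 0.1155] [-3.1375e+00  1.3000e-03 -3.2000e-02]
v pct [ 16.  24.  75.  86. 102.]
0 (210, 193, 145, 156) 8795 [[210, 193], [354, 193], [354, 348], [210, 348]] (array([353.8,  18.5]), 143.5, 107.7, -1.13)
0 (216, 165, 137, 18) 1839 [[216, 165], [352, 164], [352, 181], [216, 182]] (array([440. ,  15.1]), 99.2, 11.9, 88.85)
0 (0, 4, 69, 168) 7585 [[0, 4], [68, 4], [68, 171], [0, 171]] (array([541.3, 246.3]), 158.5, 93.7, 6.04)
0 (53, 0, 104, 142) 8837 [[47, 1], [136, -12], [158, 130], [69, 143]] (array([543.8, 158.3]), 138.0, 83.4, 8.11)
40 (210, 193, 145, 67) 6321 [[210, 194], [354, 192], [355, 257], [211, 259]] (array([399.4,  17.6]), 107.6, 52.2, 88.9)
40 (0, 4, 35, 168) 2802 [[0, 4], [34, 4], [34, 171], [0, 171]] (array([538.8, 268.8]), 157.4, 53.7, 8.48)
40 (53, 0, 78, 142) 5632 [[48, 1], [112, -8], [132, 134], [68, 143]] (array([543.9, 169.1]), 134.9, 61.9, 8.27)
23.5 [407.5  15.4 115.3] [-1.798e+02  1.000e-01 -1.800e+00] q [ 0.35  0.38 -0.64  2.2   0.36  0.67 -2.15] w 0.05709247718754166 F [ 0.6  0.3 -5.8]
shift [ 0.1107  0.0969 -0.0033] turn [-0.0007  0.0003 -0.0051]
```

The moment now matches three dogs at the back (predicted -0.035, measured -0.037 N·m; the stone would give -0.23), so the right tin is the full set. I'll put it on the bench between board and tray and regrip at its centre.

Call:
move_arm(
  moves=[
    [[0.5,0.007,0.005,0,0,0,0],[0.5,0.02,0.015,0,0,0,-0.001],[0.5,0.037,0.027,0,0,0,-0.003],[0.5,0.055,0.04,0,0,0,-0.005],[0.5,0.073,0.053,0,0,0,-0.005]],
  ],
)

```text
clock: 24.0
position: [0.4801, -0.0408, 0.1151]
tool_rot: [-3.137, 0.001, 0.0]
force: [0.1, 0.5, -6.6]
grip_width: 0.0569
finger_force: 109.3
```

Call:
move_arm(
  moves=[
    [[0.5,0.018,0.013,0,0,0,0],[0.5,0.034,0.025,0,0,0,0],[0.5,0.047,0.035,0,0,0,0],[0.5,0.056,0.041,0.01,0,0,0],[0.5,0.06,0.044,0.03,0,0,0]],
  ],
)

```text
clock: 24.5
position: [0.5406, -0.0846, 0.0849]
tool_rot: [-3.138, -0.001, -0.001]
force: [0.0, 0.9, -7.1]
grip_width: 0.0572
finger_force: 109.3
```

```bash
python3 goto.py 538 -85 7 0 0 0
```

```text
24.5 [540.6 -84.6  84.9] [-1.798e+02 -1.000e-01 -1.000e-01] q [ 0.45  0.61 -0.56  1.88  0.44  0.77 -1.92] w 0.057215086932256666 F [ 0.   0.9 -7.1]
shift [-0.0027  0.0008  0.0779] turn [-0.0006 -0.0002 -0.0002]
```

Call:
move_arm(
  moves=[
    [[0.5,0,0,0.03,0,0,0],[0.5,0,0,0.055,0,0,0],[0.5,0,0,0.07,0,0,0],[0.5,0,0,0.077,0,0,0],[0.5,0,0,0.077,0,0,0]],
  ],
)

```text
clock: 25.0
position: [0.5393, -0.0832, 0.0081]
tool_rot: [-3.137, 0.001, -0.0]
force: [-0.8, 0.4, -6.1]
grip_width: 0.057
finger_force: 113.1
```

Call:
move_arm(
  moves=[
    [[1,0,0,0,0,0,0],[1,0,0,0,0,0,0],[1,0,0,0,0,0,0],[1,-0.02,0,0,0,0,0],[1,-0.038,0,0,0,0,0]],
  ],
)

```text
clock: 25.5
position: [0.501, -0.0835, 0.0089]
tool_rot: [-3.137, -0.001, -0.001]
force: [-0.9, -0.1, -0.4]
grip_width: 0.0852
finger_force: 0.0
```

Call:
move_arm(
  moves=[
    [[1,0,0,0,0,0,0],[0.5,0,0,0,0,0,0],[0.5,0,0,0,0,0,0],[0.5,0,0,0,0,0,0],[0.5,0,0,0,0,0,0]],
  ],
)

```text
clock: 26.0
position: [0.5023, -0.0835, 0.0093]
tool_rot: [-3.138, -0.001, -0.0]
force: [-3.3, -1.1, 16.4]
grip_width: 0.0572
finger_force: 103.1
```

Call:
move_arm(
  moves=[
    [[0.5,0,0,-0.01,0,0,0],[0.5,0,0,-0.035,0,0,0],[0.5,0,0,-0.065,0,0,0],[0.5,0,0,-0.095,0,0,0],[0.5,0,0,-0.12,0,0,0]],
  ],
)

```text
clock: 26.5
position: [0.5014, -0.0838, 0.1304]
tool_rot: [-3.137, -0.0, -0.0]
force: [0.1, -0.9, -5.7]
grip_width: 0.057
finger_force: 109.0
```

```bash
sed -i 's/-.033/0/g' feel.py; python3 feel.py; python3 goto.py 500 -85 160 0 0 0
```

```text
26.8 [ 0.5006273  -0.08390622  0.12755253] [-3.13708523e+00  1.84443843e-03 -4.54189874e-04] 0.05725694137667774
F [ 1.00080102 -0.35127322 -5.15845855] My(tin) [ 0.112 -0.174  0.067  0.169  0.243  0.221] mean 0.10633733767997468 M [-0.03639269  0.10633734  0.00648027]
26.8 [500.6 -83.9 127.6] [-1.797e+02  1.000e-01 -0.000e+00] q [ 0.52  0.5  -0.61  1.95  0.38  0.81 -1.88] w 0.05725694137667774 F [-0.1  0.1 -6.8]
shift [-0.0007  0.0009 -0.0325] turn [-0.0007  0.0003 -0.0001]
```

The dogs are confirmed at the back. I'll turn the tin 90° (mouth towards -y), where the arm has range to tilt it, and bring it over the tray level.

Call:
move_arm(
  moves=[
    [[0.5,0.003,0,0,0,0,-0.01],[0.5,0.006,0.003,0,0,0,-0.03],[0.5,0.01,0.006,0,0,0,-0.05],[0.5,0.015,0.01,0,0,0,-0.07],[0.5,0.02,0.015,0,0,0,-0.09]],
  ],
)

```text
clock: 27.3
position: [0.5209, -0.0988, 0.1273]
tool_rot: [-3.136, -0.001, 0.571]
force: [-0.0, 0.1, -6.0]
grip_width: 0.0567
finger_force: 108.9
```

Call:
move_arm(
  moves=[
    [[0.5,0,0,0,0,0,-0.021],[0.5,0,0,0,0,0,-0.042],[0.5,0,0,0,0,0,-0.063],[0.5,0,0,0,0,0,-0.084],[0.5,0,0,0,0,0,-0.105]],
  ],
)

```text
clock: 27.8
position: [0.5207, -0.0988, 0.1273]
tool_rot: [-3.138, -0.004, 1.23]
force: [0.3, -0.4, -6.8]
grip_width: 0.0569
finger_force: 108.9
```

```bash
python3 goto.py 521 -105 125 0 0 90
```

```text
27.8 [520.7 -98.8 127.3] [-179.8   -0.2   70.5] q [ 0.72  0.62 -0.9   1.88  0.59  0.94 -0.8 ] w 0.056933224974683214 F [ 0.3 -0.4 -6.8]
shift [-0.0058  0.0023  0.0023] turn [-0.0004 -0.0007 -0.0542]
```

Call:
move_arm(
  moves=[
    [[0.5,-0.002,0.001,0.001,0,0,-0.02],[0.5,-0.004,0.002,0.003,0,-0.0005,-0.04],[0.5,-0.006,0.002,0.005,0,-0.0007,-0.054],[0.5,-0.006,0.002,0.005,0,-0.0007,-0.054],[0.5,-0.006,0.002,0.005,0,-0.0007,-0.054]],
  ],
)

```text
clock: 28.3
position: [0.5208, -0.105, 0.1228]
tool_rot: [-3.14, -0.001, 1.561]
force: [0.2, 0.1, -6.0]
grip_width: 0.0572
finger_force: 108.9
```

```bash
python3 goto.py 521 -105 122 0 0 90
```

```text
28.3 [ 520.8 -105.   122.8] [-179.9   -0.    89.5] q [ 0.77  0.65 -0.97  1.88  0.66  0.97 -0.51] w 0.057222957597722654 F [ 0.2  0.1 -6. ]
shift [0.     0.0002 0.0008] turn [-0.0003 -0.0001 -0.0015]
```

Level over the tray, with the mouth at about y=-187, z=0.115. I'll tilt it slowly flap-down.

Call:
move_arm(
  moves=[
    [[0.5,-0.001,0,0,0,0.006,0],[0.5,-0.002,0,0,0,0.014,0],[0.5,-0.003,0,0,0,0.023,0],[0.5,-0.004,0,0,0,0.032,0],[0.5,-0.005,0,0,0,0.042,0]],
  ],
)

```text
clock: 28.8
position: [0.5213, -0.1101, 0.1236]
tool_rot: [-3.14, -0.265, 1.562]
force: [-0.3, -0.9, -6.0]
grip_width: 0.0573
finger_force: 108.9
```

Call:
move_arm(
  moves=[
    [[0.5,-0.001,0,0,0,0.008,0],[0.5,-0.003,0,-0.001,0,0.016,0],[0.5,-0.005,0,-0.001,0,0.025,0],[0.5,-0.007,0,-0.002,0,0.034,0],[0.5,-0.009,0,-0.002,0,0.042,0]],
  ],
)

```text
clock: 29.3
position: [0.5212, -0.1198, 0.1228]
tool_rot: [-3.139, -0.529, 1.56]
force: [0.4, 0.3, -5.3]
grip_width: 0.0572
finger_force: 109.0
```

Call:
move_arm(
  moves=[
    [[0.5,-0.002,0,-0.001,0,0.008,0],[0.5,-0.005,0,-0.003,0,0.016,0],[0.5,-0.008,0,-0.005,0,0.025,0],[0.5,-0.011,0,-0.006,0,0.034,0],[0.5,-0.012,0,-0.007,0,0.042,0]],
  ],
)

```text
clock: 29.8
position: [0.5213, -0.134, 0.1227]
tool_rot: [-3.138, -0.793, 1.558]
force: [0.2, 0.6, -1.2]
grip_width: 0.057
finger_force: 109.4
```

Call:
move_arm(
  moves=[
    [[0.5,0,0,0,0,0.005,0],[0.5,0,0,0,0,0.005,0],[0.5,0,0,0,0,0.005,0],[0.5,0,0,0,0,0.005,0],[0.5,0,0,0,0,0.005,0]],
  ],
)

```text
clock: 30.3
position: [0.5211, -0.133, 0.1235]
tool_rot: [-3.141, -0.822, 1.564]
force: [-0.2, 0.4, -1.9]
grip_width: 0.0567
finger_force: 109.4
```

```bash
python3 feel.py
```

```text
30.6 [ 0.52096858 -0.13334912  0.12319254] [-3.14044699 -0.82266124  1.56321108] 0.05714534429818323
F [ 0.02846888 -0.0136275  -1.59944718] My(tin) [ 0.066 -0.021  0.016  0.011  0.031  0.027] mean 0.02162971539399797 M [-1.10434058  0.02162972  0.0037353 ]
```

The load fell from about 6.1 N to 1.6 N, so all three dogs are out. I'll lift with the tilt kept, then level over the tray.

Call:
move_arm(
  moves=[
    [[0.5,0.008,0,-0.008,0,0,0],[0.5,0.018,0,-0.017,0,0,0],[0.5,0.03,0,-0.028,0,0,0],[0.5,0.04,0,-0.037,0,0,0],[0.5,0.04,0,-0.037,0,-0.015,0]],
  ],
)

```text
clock: 31.1
position: [0.5213, -0.135, 0.1782]
tool_rot: [-3.14, -0.729, 1.559]
force: [-0.1, 0.4, -2.2]
grip_width: 0.0567
finger_force: 109.4
```

Call:
move_arm(
  moves=[
    [[0.5,0,0,0,0,-0.015,0],[0.5,0,0,0,0,-0.035,0],[0.5,0,0,0,0,-0.055,0],[0.5,0,0,0,0,-0.075,0],[0.5,0,0,0,0,-0.095,0]],
  ],
)

```text
clock: 31.6
position: [0.5214, -0.1332, 0.1794]
tool_rot: [3.14, -0.126, 1.564]
force: [0.6, 0.0, -2.9]
grip_width: 0.0571
finger_force: 109.4
```

```bash
python3 goto.py 540 0 180 0 0 50
python3 - <<'E'
from h import *
im=bot.grab_frame('side')[:,:,::-1].copy();cv2.imwrite('pics/s8.png',im);t=bot.grab_frame('top')[:,:,::-1];cv2.imwrite('pics/t8.png',t)
b=cv2.imread('pics/top0.png')
# dogs: changed bright pixels around tray
d=cv2.absdiff(t.copy(),b).max(2)[165:245,365:435]>40
n,_,st,ce=cv2.connectedComponentsWithStats(d.astype(np.uint8))
for i in range(1,n):
    if st[i,4]>8: print('top diff',st[i]+[365,165,0,0,0],ce[i]+[365,165])
E
```

```text
31.6 [ 521.4 -133.2  179.4] [179.9  -7.2  89.6] q [ 0.97  0.66 -1.11  1.79  0.52  1.08 -0.3 ] w 0.05713148334049036 F [ 0.6  0.  -2.9]
shift [0.1324 0.0176 0.0162] turn [-0.0067 -0.0194  0.1098]
top diff [ 382  165   53   67 1722] [416.81533101 188.24738676]
top diff [365 186  24  32 377] [378.71087533 200.14854111]
top diff [402 209   4  12  35] [403.17142857 215.08571429]
top diff [386 220  11   7  53] [390.13207547 222.66037736]
```

```bash
python3 goto.py 521 -133 180 0 0 89.6;python3 goto.py 450 20 240 0 0 9.1
```

```text
31.7 [ 521.8 -129.3  180.7] [179.8  -7.2  90. ] q [ 0.97  0.65 -1.11  1.79  0.52  1.08 -0.3 ] w 0.05697654269275795 F [ 0.2  1.2 -2.3]
shift [-0.0037 -0.0008  0.0002] turn [ 0.0004 -0.02    0.0011]
31.7 [ 521.8 -129.3  180.7] [179.8  -7.2  90. ] q [ 0.97  0.65 -1.11  1.79  0.52  1.08 -0.3 ] w 0.05697654269275795 F [ 0.2  1.2 -2.3]
shift [ 0.1556 -0.0716 -0.0404] turn [-0.0137 -0.0169  0.2244]
```

Call:
move_arm(
  moves=[
    [[0.5,0,0,-0.008,0,-0.01,0],[0.5,0.02,0,-0.016,0,-0.02,0.015],[0.5,0.045,-0.01,-0.024,0,-0.02,0.035],[0.5,0.07,-0.02,-0.03,0,-0.02,0.055],[0.5,0.1,-0.03,-0.035,0,-0.02,0.075]],
  ],
)

```text
clock: 32.2
position: [0.4911, -0.0376, 0.2264]
tool_rot: [-3.11, 0.004, 1.088]
force: [-0.4, 1.2, -2.4]
grip_width: 0.0572
finger_force: 109.4
```

```bash
python3 goto.py 450 20 240 0 0 9.1
```

```text
32.2 [491.1 -37.6 226.4] [-178.2    0.2   62.3] q [ 0.73  0.45 -1.02  1.85  0.41  1.11 -0.92] w 0.05719141406361954 F [-0.4  1.2 -2.4]
shift [ 0.0319 -0.0636 -0.0116] turn [-0.0044  0.0029  0.1479]
```

Call:
move_arm(
  moves=[
    [[0.5,0.006,-0.012,-0.002,-0.001,0,0.02],[0.5,0.012,-0.025,-0.004,-0.002,0.001,0.042],[0.5,0.019,-0.038,-0.006,-0.003,0.001,0.064],[0.5,0.026,-0.05,-0.009,-0.003,0.002,0.086],[0.5,0.032,-0.063,-0.011,-0.004,0.002,0.108]],
  ],
)

```text
clock: 32.7
position: [0.4504, 0.0194, 0.239]
tool_rot: [-3.138, 0.002, 0.409]
force: [-1.2, -0.3, -2.6]
grip_width: 0.0571
finger_force: 109.4
```

```bash
python3 goto.py 450 20 240 0 0 9.1
```

```text
32.7 [450.4  19.4 239. ] [-1.798e+02  1.000e-01  2.340e+01] q [ 0.58  0.3  -0.91  1.95  0.27  1.02 -1.61] w 0.057081420608895074 F [-1.2 -0.3 -2.6]
shift [-0.0001 -0.0007 -0.001 ] turn [-0.0005  0.0004  0.0399]
```

Call:
move_arm(
  moves=[
    [[0.5,0,0,0,0,0,0.02],[0.5,0,0,0,0,0,0.04],[0.5,0,0,0,0,0,0.04],[0.5,0,0,0,0,0,0.04]],
  ],
)

```text
clock: 33.1
position: [0.4507, 0.0189, 0.2386]
tool_rot: [-3.139, 0.003, 0.168]
force: [0.9, 0.2, -2.4]
grip_width: 0.0569
finger_force: 109.4
```

```bash
python3 goto.py 566 58 100 0 0 9.1
python3 - <<'E'
from h import *
P=bot.camera_params('wrist');np.save('w9.npy',P,allow_pickle=True)
im=bot.grab_frame('wrist')[:,:,::-1].copy();cv2.imwrite('pics/w9.png',im)
def proj(X):
    X=np.atleast_2d(X);c=X@np.array(P['R']).T+P['t'];f=210/np.tan(np.radians(P['vertical_fov'])/2)
    r=np.linalg.norm(c[:,:2],axis=1);th=np.arctan2(r,c[:,2]);return c[:,:2]/r[:,None]*(th*f)[:,None]+[P['cx'],P['cy']]
u=np.array([.9874,.1582]);w=np.array([-.1582,.9874]);C=np.array([566.5,58.5])
hsv=cv2.cvtColor(im,cv2.COLOR_BGR2HSV)
# profiles across the pocket at z=.018, along w at several u; and along u
for a in (20,50,70):
    ts=np.arange(-52,53,4);px=proj([np.r_[(C+u*a+w*t)/1000,.018] for t in ts]).round().astype(int)
    print('across u=',a,' '.join(f'{t}:'+'/'.join(map(str,hsv[y,x])) if 0<=y<420 and 0<=x<560 else f'{t}:-' for t,(x,y) in zip(ts,px)))
for b in (-15,0,15):
    ts=np.arange(-60,125,4);px=proj([np.r_[(C+u*t+w*b)/1000,.018] for t in ts]).round().astype(int)
    print('along w=',b,' '.join(f'{t}:'+'/'.join(map(str,hsv[y,x])) if 0<=y<420 and 0<=x<560 else f'{t}:-' for t,(x,y) in zip(ts,px)))
E
```

```text
33.1 [450.7  18.9 238.6] [-179.9    0.2    9.6] q [ 0.54  0.29 -0.86  1.95  0.25  1.02 -1.83] w 0.05692352957437933 F [ 0.9  0.2 -2.4]
shift [ 0.1207 -0.0189  0.1383] turn [-0.0004  0.0006  0.0015]
across u= 20 -52:24/97/245 -48:24/96/245 -44:25/92/248 -40:25/90/249 -36:21/115/238 -32:16/162/237 -28:16/162/238 -24:16/163/238 -20:17/164/237 -16:16/162/238 -12:16/166/237 -8:16/158/239 -4:16/160/239 0:16/165/238 4:17/164/237 8:16/162/238 12:16/166/238 16:17/162/239 20:16/162/238 24:16/163/238 28:16/163/240 32:13/170/123 36:26/96/255 40:23/100/242 44:24/96/246 48:19/128/132 52:20/120/142
across u= 50 -52:24/102/242 -48:24/101/245 -44:25/92/248 -40:24/95/248 -36:26/85/250 -32:16/165/233 -28:16/164/233 -24:15/166/230 -20:15/164/231 -16:16/167/231 -12:15/169/230 -8:16/166/232 -4:15/168/231 0:16/169/231 4:15/168/232 8:15/166/233 12:16/162/236 16:15/165/236 20:16/163/236 24:16/163/236 28:16/162/239 32:13/174/126 36:22/107/243 40:22/103/239 44:25/96/246 48:19/123/197 52:21/126/136
across u= 70 -52:23/100/242 -48:25/99/244 -44:24/94/248 -40:25/92/247 -36:26/90/251 -32:15/168/215 -28:15/171/218 
[... 1414 characters left out ...]
8:19/130/55 92:24/96/248 96:24/97/245 100:24/96/244 104:- 108:- 112:- 116:- 120:- 124:-
along w= 15 -60:63/91/95 -56:64/95/97 -52:65/101/98 -48:63/96/98 -44:62/98/96 -40:62/95/97 -36:63/88/98 -32:63/97/100 -28:65/116/88 -24:23/31/234 -20:25/28/231 -16:34/16/236 -12:15/175/211 -8:15/169/225 -4:15/172/224 0:15/171/221 4:15/163/230 8:16/162/237 12:16/168/234 16:17/161/243 20:17/162/239 24:16/163/236 28:16/164/237 32:16/165/234 36:15/164/233 40:16/165/235 44:16/168/231 48:16/163/239 52:16/163/235 56:15/170/228 60:16/163/233 64:15/170/225 68:14/172/211 72:15/169/220 76:15/171/216 80:15/168/206 84:15/171/237 88:19/128/126 92:24/94/247 96:24/100/244 100:24/97/244 104:- 108:- 112:- 116:- 120:- 124:-
```

Run:
```python
from h import *
P=np.load('w9.npy',allow_pickle=True).item();im=cv2.imread('pics/w9.png');hsv=cv2.cvtColor(im,cv2.COLOR_BGR2HSV)
u=np.array([.9874,.1582])
col=283
prev=None
for r in range(120,330):
    s='green' if 50<hsv[r,col,0]<80 else('metal' if hsv[r,col,1]<70 and hsv[r,col,2]>150 else 'wood')
    if s!=prev: print(r,s,((cast('wrist',[(col,r)],.2836,P)[0]*1000-[450.7,18.9])@u).round(1),((cast('wrist',[(col,r)],.2296,P)[0]*1000-[450.7,18.9])@u).round(1));prev=s
row=250
m=(hsv[row,:,0]>50)&(hsv[row,:,0]<80)&(hsv[row,:,1]>60);cs=np.where(m[150:420])[0]+150
w=np.array([-.1582,.9874]);print(cs.min(),cs.max(),((cast('wrist',[(cs.min(),row),(cs.max(),row)],.2836,P)*1000-[450.7,18.9])@w).round(1))
```

```text
120 green 70.3 70.4
146 metal 59.9 55.7
159 wood 54.7 48.3
160 metal 54.3 47.7
171 wood 49.8 41.4
172 metal 49.4 40.8
173 wood 49.0 40.2
174 metal 48.6 39.6
188 wood 42.8 31.5
193 metal 40.8 28.5
194 wood 40.3 27.9
205 metal 35.7 21.3
206 wood 35.3 20.7
214 metal 31.8 15.8
215 wood 31.4 15.2
268 metal 7.0 -19.3
270 wood 6.0 -20.7
284 green -1.1 -30.8
215 351 [ 30.8 -28.7]
```

```bash
python3 - <<'E'
from h import *
P=np.load('w9.npy',allow_pickle=True).item();im=cv2.imread('pics/w9.png');hsv=cv2.cvtColor(im,cv2.COLOR_BGR2HSV)
u=np.array([.9874,.1582])
for r in range(84,122,2): print(r,hsv[r,283],((cast('wrist',[(283,r)],.2836,P)[0]*1000-[450.7,18.9])@u).round(1),end=' | ')
E
python3 goto.py 568 59 70 0 0 9.1
```

```text
84 [ 14 172 222] 84.7 | 86 [ 14 170 221] 83.9 | 88 [ 14 170 205] 83.1 | 90 [ 16 117 222] 82.3 | 92 [ 26  22 234] 81.5 | 94 [ 25  24 233] 80.7 | 96 [ 25  27 229] 79.9 | 98 [ 24  27 230] 79.1 | 100 [ 17  28 255] 78.3 | 102 [62 98 94] 77.5 | 104 [63 90 99] 76.7 | 106 [62 93 99] 75.9 | 108 [63 92 97] 75.1 | 110 [63 98 96] 74.3 | 112 [ 63  89 100] 73.5 | 114 [63 93 96] 72.7 | 116 [62 96 96] 71.9 | 118 [64 93 93] 71.1 | 120 [63 93 93] 70.3 | 33.15 [450.7  18.8 238.5] [-179.9    0.2    9.6] q [ 0.54  0.29 -0.86  1.95  0.25  1.02 -1.83] w 0.05691981870285801 F [-0.3 -0.2 -2.2]
shift [ 0.123  -0.0196  0.1681] turn [-0.0004  0.0006  0.0014]
```

The pocket centre is at about (570,59) with a yaw of 9.1°, and the tin is centred on the TCP. I'll bring it in.

Call:
move_arm(
  moves=[
    [[0.5,0.025,-0.004,0.01,0,0,0.0014],[0.5,0.055,-0.009,0.03,0,0,0.0014],[0.5,0.085,-0.014,0.06,0,0,0.0014],[0.5,0.11,-0.0175,0.1,0,0,0.0014],[0.5,0.1233,-0.0194,0.135,0,0,0.0014]],
  ],
)

```text
clock: 33.65
position: [0.5699, 0.059, 0.1008]
tool_rot: [-3.138, 0.004, 0.158]
force: [0.2, -0.2, -2.2]
grip_width: 0.057
finger_force: 109.3
```

Call:
move_arm(
  moves=[
    [[0.5,0,0,0.02,0,0,0],[0.5,0,0,0.035,0,0,0],[0.5,0,0,0.035,0,0,0],[0.5,0,0,0.035,0,0,0]],
  ],
)

```text
clock: 34.05
position: [0.5688, 0.0582, 0.0687]
tool_rot: [-3.139, 0.003, 0.156]
force: [-0.5, 1.1, -2.2]
grip_width: 0.057
finger_force: 109.3
```

```bash
python3 goto.py 569 58.5 24 0 0 9.1
```

```text
34.05 [568.8  58.2  68.7] [-179.9    0.2    8.9] q [ 0.26  0.7  -0.68  1.82  0.57  0.83 -2.11] w 0.05698904857277429 F [-0.5  1.1 -2.2]
shift [ 0.0004 -0.0002  0.0447] turn [-0.0003  0.0005 -0.0005]
```

Call:
move_arm(
  moves=[
    [[0.5,0,0,0.02,0,0,-0.0005],[0.5,0,0,0.035,0,0,-0.0005],[0.5,0,0,0.042,0,0,-0.0005],[0.5,0,0,0.046,0,0,-0.0005],[0.5,0,0,0.046,0,0,-0.0005]],
  ],
)

```text
clock: 34.55
position: [0.5686, 0.0583, 0.0221]
tool_rot: [-3.14, 0.003, 0.158]
force: [-0.0, 0.3, -2.1]
grip_width: 0.057
finger_force: 109.4
```

```bash
python3 goto.py 569 58.5 24 0 0 9.1
```

```text
34.55 [568.6  58.3  22.1] [-179.9    0.2    9.1] q [ 0.23  0.76 -0.63  1.84  0.63  0.75 -2.16] w 0.05697167447836478 F [-0.   0.3 -2.1]
shift [ 0.0005 -0.0001 -0.0019] turn [-0.0003  0.0006 -0.0001]
```

The tin is 5 mm below the board top without contact, so it is in the pocket. I'll release and rise.

Call:
move_arm(
  moves=[
    [[0.85,0,0,0,0,0,0],[0.9,0,0,0,0,0,0],[0.95,0,0,0,0,0,0],[0.95,0,0,0,0,0,0],[0.95,0,0,-0.02,0,0,0]],
  ],
)

```text
clock: 35.05
position: [0.5672, 0.058, 0.0406]
tool_rot: [-3.139, 0.007, 0.159]
force: [0.2, -0.2, 0.2]
grip_width: 0.0817
finger_force: 0.0
```

Call:
move_arm(
  moves=[
    [[0.95,0,0,-0.03,0,0,0],[0.95,0,0,-0.07,0,0,0],[0.95,0,0,-0.11,0,0,0],[0.95,-0.03,0,-0.15,0,0,0],[0.95,-0.06,0,-0.19,0,0,0]],
  ],
)

```text
clock: 35.55
position: [0.509, 0.0487, 0.2333]
tool_rot: [-3.139, 0.004, 0.159]
force: [-0.0, -0.6, 1.2]
grip_width: 0.0812
finger_force: 0.0
```

Call:
move_arm(
  moves=[
    [[0.95,0,0,0,0,0,0],[0.95,0,0,0,0,0,0]],
  ],
)

```text
clock: 35.75
position: [0.5102, 0.048, 0.2331]
tool_rot: [-3.141, 0.002, 0.158]
force: [0.6, -0.3, -1.4]
grip_width: 0.0812
finger_force: 0.0
```

```bash
python3 look.py .066; python3 goto.py 569 58.5 24 0 0 9.1
python3 - <<'E'
from h import *
P=bot.camera_params('wrist');im=cv2.imread('pics/last.png');g=cv2.cvtColor(im,cv2.COLOR_BGR2HSV)
# tray: mat region in plan at z=.017 (dog mid-height), bright = steel dogs
f=210/np.tan(np.radians(P['vertical_fov'])/2)
xs=np.arange(452,592,5);ys=np.arange(-162,-272,-5)
for x in xs[::-1]:
    X=np.c_[np.full(len(ys),x),ys,np.full(len(ys),17)]/1000
    c=X@np.array(P['R']).T+P['t'];r=np.linalg.norm(c[:,:2],axis=1);th=np.arctan2(r,c[:,2])
    p=(c[:,:2]/r[:,None]*(th*f)[:,None]+[P['cx'],P['cy']]).round().astype(int)
    print(x,' '.join('%3d'%g[b,a,2] if 0<=b<420 and 0<=a<560 else ' - ' for a,b in p))
t=bot.grab_frame('top')[:,:,::-1].copy();cv2.imwrite('pics/t10.png',t);b=cv2.imread('pics/top0.png')
d=(cv2.absdiff(t,b).max(2)>50).astype(np.uint8)
n,_,st,ce=cv2.connectedComponentsWithStats(d)
for i in range(1,n):
    if st[i,4]>25: print('top diff',st[i],ce[i].round())
E
```

```text
35.75 [0.5102 0.048  0.2331] [-3.1409e+00  1.6000e-03  1.5770e-01]
v pct [11. 19. 72. 78. 87.]
0 (81, 72, 65, 131) 6975 [[79, 74], [140, 71], [146, 201], [86, 204]] (array([537.8, 254.2]), 151.9, 83.7, 9.03)
0 (156, 62, 63, 140) 7763 [[155, 62], [217, 62], [219, 201], [157, 202]] (array([553.3, 161.5]), 152.3, 70.0, 8.49)
0 (253, 58, 58, 143) 7473 [[253, 58], [310, 58], [310, 200], [253, 200]] (array([570.1,  59.9]), 151.9, 59.1, 9.51)
40 (81, 72, 47, 131) 4889 [[79, 74], [122, 72], [128, 202], [85, 204]] (array([536. , 265.9]), 151.9, 59.9, 9.03)
40 (156, 62, 54, 140) 6655 [[155, 62], [208, 62], [209, 201], [157, 201]] (array([552.6, 166.4]), 152.3, 60.0, 8.49)
40 (253, 58, 58, 143) 7471 [[253, 58], [310, 58], [310, 200], [253, 200]] (array([570.1,  59.9]), 151.9, 59.1, 9.51)
35.8 [510.1  48.1 232. ] [-179.9    0.2    9. ] q [ 0.43  0.41 -0.83  1.82  0.34  1.07 -1.95] w 0.08123555497611797 F [-0.7  0.1 -0.7]
shift [ 0.0605 -0.0007  0.2078] turn [-0.0002  0.0005 -0.0001]
587 116 118 116 183 195  86 147  28  29  30  35  32  32  29  33  28  32  32  30 112 129 123
582 120 120 118 156 18
[... 2598 characters left out ...]
. 280.]
top diff [288 192  12  16  87] [293. 200.]
top diff [332 196  44  31 355] [357. 213.]
top diff [400 201  20  29  89] [415. 220.]
top diff [315 207   8  11  47] [318. 212.]
top diff [365 349  20   4  35] [372. 350.]
top diff [477 349  83  47 718] [529. 370.]
top diff [446 379   7   8  45] [449. 383.]
top diff [485 379   8   6  28] [488. 381.]
top diff [338 380  18  12  61] [346. 385.]
top diff [527 380   7   6  31] [530. 382.]
top diff [321 384  19  32 226] [329. 400.]
top diff [ 415  390  145   30 2653] [502. 409.]
top diff [297 393  14  21 110] [301. 403.]
top diff [378 396  57  10 134] [405. 399.]
top diff [332 409   8  11  27] [335. 414.]
top diff [302 417  17   3  35] [311. 418.]
```

The three dogs show clearly in the tray, and the right tin is back in its pocket within about 3 mm. Handing in.

```bash
python3 -c "
from workcell import bot
print(bot.job_done())"
```

```text
the job is handed in; nothing more can be done
None
```

The right tin held the full set: all three dogs lie in the tray, that tin is back in its pocket, and the job is handed in (no verdict returned). I dropped that tin once while levelling it and had to set it upright again; its flap looked shut afterwards, but I can't be sure it stayed shut during the fall.

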